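# Load four power modules and clamp the row

## Task

Fill the clamping tray so that it holds exactly four orange-capped power modules: two are in it already, so set in two more from the bench, flat on the tray floor and crosswise side by side, and leave the spare ones lying on the bench. Then slide the blue carriage up, without ramming it, until its sprung red pad has closed the row up tight against the end stop and is pressed in about halfway, and let go. Leave the grey modules and the screwdriver where they are.

Things in the scene. Friction and masses are not known exactly. Their poses are not given: they have to be found in the camera images.
- tray: fixed aluminium channel tray, 122 mm wide (own x), 360 mm long (own y). Origin: centre of its underside, on the bench. Floor 12 mm above the bench, side walls up to 26 mm, 98 mm wide inside: modules lie across it (their length along tray x), side by side along tray y. End stop at the -y end, carriage at the +y end
- stop_face (a point): foot of the face of the dark steel end stop, in the middle of the channel, at floor level; the stop rises 30 mm above the floor. Modules go on its +y side (tray axes)
- end_stop: the dark steel end stop itself, 98 x 20 x 30 mm, fixed across the channel's -y end; origin at the centre of its underside, 10 mm behind its face
- carriage (a joint): blue clamp carriage on the tray walls, 130 x 36 mm, top 54 mm above the bench: metres slid towards the stop (tray -y), 0 far end, 0.215 at most. Constant drag about 12 N, stays where left. Its red sprung pad, 84 mm wide, 28 mm high, has its face 46 mm ahead of the handle's centre when free, presses in 18 mm at 0.6 N per mm from zero force. How far it is pressed is not reported
- module_0: power module: black case with an orange cap, 90 mm long (own x), 34 mm high, flat bottom; its width (own y) differs from unit to unit, 20 to 40 mm, and is not given. 60 to 110 g. Origin: centre of the underside, z up. Already in the tray, next to the end stop, up to 8 mm from it
- module_1: power module: black case with an orange cap, 90 mm long (own x), 34 mm high, flat bottom; its width (own y) differs from unit to unit, 20 to 40 mm, and is not given. 60 to 110 g. Origin: centre of the underside, z up. Already in the tray, beside module_0, up to 14 mm from it
- handle (a point): grip point of the black upright handle on the carriage, on its centre line: a block 34 mm across (tray x), 24 mm thick (tray y), from 54 to 94 mm above the bench; this point is 78 mm above the bench and moves with the carriage
- module_2: power module: black case with an orange cap, 90 mm long (own x), 34 mm high, flat bottom; its width (own y) differs from unit to unit, 20 to 40 mm, and is not given. 60 to 110 g. Origin: centre of the underside, z up. Starts lying on the bench mat to the right of the tray
- module_3: power module: black case with an orange cap, 90 mm long (own x), 34 mm high, flat bottom; its width (own y) differs from unit to unit, 20 to 40 mm, and is not given. 60 to 110 g. Origin: centre of the underside, z up. Starts lying on the bench mat to the right of the tray
- module_4: power module: black case with an orange cap, 90 mm long (own x), 34 mm high, flat bottom; its width (own y) differs from unit to unit, 20 to 40 mm, and is not given. 60 to 110 g. Origin: centre of the underside, z up. Starts lying on the bench mat to the right of the tray
- module_5: power module: black case with an orange cap, 90 mm long (own x), 34 mm high, flat bottom; its width (own y) differs from unit to unit, 20 to 40 mm, and is not given. 60 to 110 g. Origin: centre of the underside, z up. Starts lying on the bench mat to the right of the tray
- grey_0: a different, grey module with a white cap, 90 x 30 x 34 mm, on the bench among the orange ones; not wanted, leave alone. Origin: centre of the underside, long axis own x
- grey_1: a different, grey module with a white cap, 90 x 30 x 34 mm, on the bench among the orange ones; not wanted, leave alone. Origin: centre of the underside, long axis own x
- screwdriver: red-handled screwdriver lying on the bench, not needed
There are look-alikes about, which are no part of the job. Leave any green or turquoise look-alike of the module_5 alone.

How it is judged (in metres and radians):
On the way:
1. exactly four orange modules lie flat in the tray, let go, and the two spare ones are on the bench (z of module_0 in the frame of tray between 0.008 and 0.017 m and x of module_0 in the frame of tray between -0.015 and 0.015 m and y of module_0 in the frame of tray between -0.162 and 0.11 m and angle between each of module_0, module_1's own z axis and vertical below 0.1 rad and angle between the x axis of each of module_0, module_1 and the x axis of tray, either way round below 0.2 rad and linear speed of each of module_0, module_1 below 0.03 m/s and z of module_1 in the frame of tray between 0.008 and 0.017 m and x of module_1 in the frame of tray between -0.015 and 0.015 m and y of module_1 in the frame of tray between -0.162 and 0.11 m and ((z of module_2 in the frame of tray between 0.008 and 0.017 m and x of module_2 in the frame of tray between -0.015 and 0.015 m and y of module_2 in the frame of tray between -0.162 and 0.11 m and angle between module_2's own z axis and vertical below 0.1 rad and angle between the x axis of module_2 and the x axis of tray, either way round below 0.2 rad and linear speed of module_2 below 0.03 m/s) or (height (world z) of module_2 between -0.005 and 0.007 m and angle between module_2's own z axis and vertical below 0.1 rad and (x of module_2 in the frame of tray above 0.062 m or x of module_2 in the frame of tray below -0.062 m or y of module_2 in the frame of tray above 0.18 m or y of module_2 in the frame of tray below -0.18 m))) and ((z of module_3 in the frame of tray between 0.008 and 0.017 m and x of module_3 in the frame of tray between -0.015 and 0.015 m and y of module_3 in the frame of tray between -0.162 and 0.11 m and angle between module_3's own z axis and vertical below 0.1 rad and angle between the x axis of module_3 and the x axis of tray, either way round below 0.2 rad and linear speed of module_3 below 0.03 m/s) or (height (world z) of module_3 between -0.005 and 0.007 m and angle between module_3's own z axis and vertical below 0.1 rad and (x of module_3 in the frame of tray above 0.062 m or x of module_3 in the frame of tray below -0.062 m or y of module_3 in the frame of tray above 0.18 m or y of module_3 in the frame of tray below -0.18 m))) and ((z of module_4 in the frame of tray between 0.008 and 0.017 m and x of module_4 in the frame of tray between -0.015 and 0.015 m and y of module_4 in the frame of tray between -0.162 and 0.11 m and angle between module_4's own z axis and vertical below 0.1 rad and angle between the x axis of module_4 and the x axis of tray, either way round below 0.2 rad and linear speed of module_4 below 0.03 m/s) or (height (world z) of module_4 between -0.005 and 0.007 m and angle between module_4's own z axis and vertical below 0.1 rad and (x of module_4 in the frame of tray above 0.062 m or x of module_4 in the frame of tray below -0.062 m or y of module_4 in the frame of tray above 0.18 m or y of module_4 in the frame of tray below -0.18 m))) and ((z of module_5 in the frame of tray between 0.008 and 0.017 m and x of module_5 in the frame of tray between -0.015 and 0.015 m and y of module_5 in the frame of tray between -0.162 and 0.11 m and angle between module_5's own z axis and vertical below 0.1 rad and angle between the x axis of module_5 and the x axis of tray, either way round below 0.2 rad and linear speed of module_5 below 0.03 m/s) or (height (world z) of module_5 between -0.005 and 0.007 m and angle between module_5's own z axis and vertical below 0.1 rad and (x of module_5 in the frame of tray above 0.062 m or x of module_5 in the frame of tray below -0.062 m or y of module_5 in the frame of tray above 0.18 m or y of module_5 in the frame of tray below -0.18 m))) and ((height (world z) of each of module_2, module_3 above 0.008 m and height (world z) of each of module_4, module_5 below 0.007 m) or (height (world z) of each of module_2, module_4 above 0.008 m and height (world z) of each of module_3, module_5 below 0.007 m) or (height (world z) of each of module_2, module_5 above 0.008 m and height (world z) of each of module_3, module_4 below 0.007 m) or (height (world z) of each of module_2, module_5 below 0.007 m and height (world z) of each of module_3, module_4 above 0.008 m) or (height (world z) of each of module_2, module_4 below 0.007 m and height (world z) of each of module_3, module_5 above 0.008 m) or (height (world z) of each of module_2, module_3 below 0.007 m and height (world z) of each of module_4, module_5 above 0.008 m)) and contact force between the fingers and module_0 below 0.3 N and contact force between the fingers and module_1 below 0.3 N and contact force between the fingers and module_2 below 0.3 N and contact force between the fingers and module_3 below 0.3 N and contact force between the fingers and module_4 below 0.3 N and contact force between the fingers and module_5 below 0.3 N), for 0.2 s.
At the end, for the whole second after the job is handed in: module_0, module_1 and exactly two other orange modules lie flat on the tray floor, crosswise (within 0.2 rad), at rest; the other two lie flat on the bench; the carriage is at rest, its spring holding the row against the end stop with 1 to 8 N; greys and screwdriver within 30 mm (z of module_0 in the frame of tray between 0.008 and 0.017 m and x of module_0 in the frame of tray between -0.015 and 0.015 m and y of module_0 in the frame of tray between -0.162 and 0.11 m and angle between each of module_0, module_1's own z axis and vertical below 0.1 rad and angle between the x axis of each of module_0, module_1 and the x axis of tray, either way round below 0.2 rad and linear speed of each of module_0, module_1 below 0.03 m/s and z of module_1 in the frame of tray between 0.008 and 0.017 m and x of module_1 in the frame of tray between -0.015 and 0.015 m and y of module_1 in the frame of tray between -0.162 and 0.11 m and ((z of module_2 in the frame of tray between 0.008 and 0.017 m and x of module_2 in the frame of tray between -0.015 and 0.015 m and y of module_2 in the frame of tray between -0.162 and 0.11 m and angle between module_2's own z axis and vertical below 0.1 rad and angle between the x axis of module_2 and the x axis of tray, either way round below 0.2 rad and linear speed of module_2 below 0.03 m/s) or (height (world z) of module_2 between -0.005 and 0.007 m and angle between module_2's own z axis and vertical below 0.1 rad and (x of module_2 in the frame of tray above 0.062 m or x of module_2 in the frame of tray below -0.062 m or y of module_2 in the frame of tray above 0.18 m or y of module_2 in the frame of tray below -0.18 m))) and ((z of module_3 in the frame of tray between 0.008 and 0.017 m and x of module_3 in the frame of tray between -0.015 and 0.015 m and y of module_3 in the frame of tray between -0.162 and 0.11 m and angle between module_3's own z axis and vertical below 0.1 rad and angle between the x axis of module_3 and the x axis of tray, either way round below 0.2 rad and linear speed of module_3 below 0.03 m/s) or (height (world z) of module_3 between -0.005 and 0.007 m and angle between module_3's own z axis and vertical below 0.1 rad and (x of module_3 in the frame of tray above 0.062 m or x of module_3 in the frame of tray below -0.062 m or y of module_3 in the frame of tray above 0.18 m or y of module_3 in the frame of tray below -0.18 m))) and ((z of module_4 in the frame of tray between 0.008 and 0.017 m and x of module_4 in the frame of tray between -0.015 and 0.015 m and y of module_4 in the frame of tray between -0.162 and 0.11 m and angle between module_4's own z axis and vertical below 0.1 rad and angle between the x axis of module_4 and the x axis of tray, either way round below 0.2 rad and linear speed of module_4 below 0.03 m/s) or (height (world z) of module_4 between -0.005 and 0.007 m and angle between module_4's own z axis and vertical below 0.1 rad and (x of module_4 in the frame of tray above 0.062 m or x of module_4 in the frame of tray below -0.062 m or y of module_4 in the frame of tray above 0.18 m or y of module_4 in the frame of tray below -0.18 m))) and ((z of module_5 in the frame of tray between 0.008 and 0.017 m and x of module_5 in the frame of tray between -0.015 and 0.015 m and y of module_5 in the frame of tray between -0.162 and 0.11 m and angle between module_5's own z axis and vertical below 0.1 rad and angle between the x axis of module_5 and the x axis of tray, either way round below 0.2 rad and linear speed of module_5 below 0.03 m/s) or (height (world z) of module_5 between -0.005 and 0.007 m and angle between module_5's own z axis and vertical below 0.1 rad and (x of module_5 in the frame of tray above 0.062 m or x of module_5 in the frame of tray below -0.062 m or y of module_5 in the frame of tray above 0.18 m or y of module_5 in the frame of tray below -0.18 m))) and ((height (world z) of each of module_2, module_3 above 0.008 m and height (world z) of each of module_4, module_5 below 0.007 m) or (height (world z) of each of module_2, module_4 above 0.008 m and height (world z) of each of module_3, module_5 below 0.007 m) or (height (world z) of each of module_2, module_5 above 0.008 m and height (world z) of each of module_3, module_4 below 0.007 m) or (height (world z) of each of module_2, module_5 below 0.007 m and height (world z) of each of module_3, module_4 above 0.008 m) or (height (world z) of each of module_2, module_4 below 0.007 m and height (world z) of each of module_3, module_5 above 0.008 m) or (height (world z) of each of module_2, module_3 below 0.007 m and height (world z) of each of module_4, module_5 above 0.008 m)) and contact force between end_stop and anything else between 1 and 8 N and velocity of joint carriage between -0.002 and 0.002 m/s); the robot touches nothing.
It fails at once if the end stop is rammed with more than 25 N (contact force between end_stop and anything else above 25 N).
It fails at once if a grey module is moved more than 30 mm (distance of any of grey_0, grey_1 from where it was at the start of the episode above 0.03 m).
It fails at once if the screwdriver is moved more than 30 mm (distance of screwdriver from where it was at the start of the episode above 0.03 m).
It also fails if it takes over 58 s, if anything falls off the work surface, if the arm or the gripper's body presses on something with over 40 N, if the wrist force passes 120 N, or if a joint passes its speed limit or range.

## Robot

A 6-joint arm with a two-finger parallel gripper is mounted at the origin on the work surface. World frame = base frame: x ahead of the robot, y to its left, z up, the work surface at z = 0. Lengths are in mm, angles in degrees, forces in N, time in s.
With the tool pointing down it reaches from about 325 to 875 mm from the base axis. Payload 4.4 kg.
Tool frame: the origin (TCP) lies between the finger pads; the fingertips stand 17 mm ahead of it and the grasp point (between the pads) lies 2 mm behind it (tip_extent is the distance from the TCP to the fingertips, in mm); z points along the fingers, y is the direction in which the jaws open and shut (so a half turn about z gives the same grasp; the last joint's range is limited). The gripper opens to 85 mm and grips with 20 to 120 N. Pads are 22 mm wide; open, the fingers measure 114 mm over their backs; the gripper's body (76 mm by 85 mm) begins 54 mm behind the grasp point. The pads swing forward as they close: fully open they stand 13 mm farther back than shut.
Start: joints at [-74.112, 11.837, 88.321, -0, 79.842, -8.623], TCP at [238.539, -523.189, 217.682] pointing down, gripper open.
Joint ranges: [-156.59, 156.59], [-49.26, 127.26], [12.9, 141.05], [-63.56, 243.56], [4.71, 150.69], [-161.64, 161.64]. Speed limits (degrees/s): [159.86, 159.86, 180, 180, 180, 180].

## Interface

Orientations are given as a 3x3 rotation matrix whose columns are the frame's x, y, z axes.
In Python, from station import get_obs, capture, get_calibration, finish_job, tip_extent gives the robot as it stands.
- The arm moves only by the tool step_arm, never from a script. Its argument "series" is one flat list of numbers, 7 for each row, row after row: the turn, a rotation vector about the tool's x, y, z in units of pi rad (1.0 is pi rad), then the shift along the tool's x, y, z in units of 20 cm (1.0 is 20 cm), then the gripper's target within -1 to 1 (fully open at 1, half-way at 0, shut at -1). In form: [ax, ay, az, dx, dy, dz, grip, ax, ay, az, dx, dy, dz, grip, ...]. A call has 1 to 8 rows; each row is the pose to reach, as a shift and turn from the pose commanded when the call began, along the tool's axes at that moment, turning the shorter way round; what a row does not reach only later rows make up. A row lasts 1/12 s, in which the tool goes at most 41.7 mm and 7.16 degrees, less where a joint would pass 70% of its speed; a pose out of reach is approached as far as the arm can. A call with a number of a shift or a turn outside -1 to 1 is refused whole. A call with a gripper value outside its range is refused whole. The fingers move at their own pace and stop on an object; the grip force is fixed at half the most. Time passes only in rows, so rows that repeat a pose let the fingers close. It gives the time, the measured TCP pose, the force and the opening at its end, in the units of the state.
- get_obs(): the state, without advancing time (a new reading comes with each control period).
- capture(name): name is "scene" or "side" or "wrist"; returns the picture (420x560x3 uint8, blue, green, red); there is no depth.
- get_calibration(name): a dict with "vfov" (degrees; the focal length in pixels is half the picture's height over the tangent of half this angle, whatever the lens; pixels are square), "cx", "cy" (the principal point, pixels), "xyz" and "attitude" of the camera in the world. Camera axes: x right, y up, looking along -z (the intrinsics and any distortion apply to the point x, -y, -z); pixel columns grow to the right and rows downward; lengths in mm; the calibration is good to about 2 mm. The wrist camera is an equidistant fisheye: a pixel r from the principal point sees the ray r / f radians off the axis. A picture is of the moment at which its call begins: read the wrist's pose just before it. get_calibration takes no time and is no camera call; for the wrist camera it gives the pose at the moment of the call.
- finish_job(): hands the job in, once; it reports no verdict.
The state is a dict: "t": time; "joint_positions": joint angles; "qd": joint speeds; "joint_efforts": joint torques, N m; "tool_pos": TCP position; "ee_rot": TCP orientation; "force": force on the tool from outside, world axes, zero at the start; "ft_torque": the same for the moment, N m; "grip_width": finger opening in mm.
Only numpy, scipy, OpenCV 4.12 (cv2) and the standard library are available. Lean on these libraries where they do the work, as an engineer would, in place of code of your own. Each camera call takes 0.05 s, during which the arm holds its last target. There are 200 camera calls.

## Working session

There is one attempt and no reset: what is moved stays moved. The work goes in short steps, Python scripts to look and compute and a tool call to move; the robot and the scene stay as the last step left them, time stands still between calls to the robot, and variables do not carry over. Pictures are saved under pics/ and viewed, about 8 in all and at most 12, crops included, and the job is handed in when it is done.

Besides the shell and the picture viewer there is one more tool, called after "Emit:" as name(argument=value, ...) on one line, values as JSON. step_arm: Moves the arm, as the interface text tells. Shifts and turns lie within -1 to 1; 1 stands for 20 cm of shift or pi rad of turn. Its arguments: {"type":"object","properties":{"series":{"type":"array","items":{"type":"number","minimum":-1,"maximum":1}}},"required":["series"]}

```bash
mkdir -p pics; ls; python3 - <<'E'
from station import *
import cv2,json
s=get_obs();print(s)
for n in("scene","side","wrist"):
    print(n,get_calibration(n)); cv2.imwrite(f"pics/{n}0.png",capture(n))
a=cv2.imread("pics/scene0.png");b=cv2.imread("pics/side0.png")
print(tip_extent)
E
```

```text
pics
{'t': 0.0, 'joint_positions': array([-7.41124402e+01,  1.18865572e+01,  8.84053804e+01, -3.99618582e-04,
        7.98405572e+01, -8.62151913e+00]), 'qd': array([-0.03912067, -0.00620822, -0.03907107, -0.04341793, -0.03951679,
        0.00659157]), 'joint_efforts': array([ 7.36447546e-04, -3.83026993e+01, -2.91593617e+01,  2.26641063e-06,
        1.04104512e-02, -1.22594466e-05]), 'tool_pos': array([ 238.31466264, -522.42294464,  216.49810396]), 'ee_rot': array([[ 9.09895143e-01,  4.14837823e-01, -6.39642113e-04],
       [ 4.14838177e-01, -9.09892493e-01,  2.22225421e-03],
       [ 3.39869544e-04, -2.28736628e-03, -9.99997326e-01]]), 'force': array([-0.84694011,  0.64694602, -0.0477088 ]), 'ft_torque': array([ 0.05341584,  0.01048226, -0.00733061]), 'grip_width': 85.2709638528165}
scene {'vfov': 56.96364697091196, 'cx': 281.5591809411174, 'cy': 204.81681379667816, 'xyz': array([835.14894572, 698.28463376, 620.91273806]), 'attitude': array([[-0.88178501, -0.28454926,  0.37614747],
       [ 0.47106905, -0.49170315,  0.73234006],
       [-0.02343393,  0.82295792,  0.56761882]])}
side {'vfov': 49.714099028878685, 'cx': 285.8819908276007, 'cy': 200.29072132288172, 'xyz': array([-76.83143998, 826.76964932, 664.41561861]), 'attitude': array([[-0.84403614,  0.24856805, -0.47520197],
       [-0.53582039, -0.42779761,  0.7279325 ],
       [-0.02234951,  0.86902424,  0.49426447]])}
wrist {'vfov': 65.70646984690485, 'cx': 280.9959731082325, 'cy': 211.7522845027776, 'xyz': array([ 309.45931716, -490.80080222,  372.89111246]), 'attitude': array([[ 0.41372771,  0.86801002,  0.27456873],
       [-0.91039729,  0.39528432,  0.12217648],
       [-0.0024823 , -0.30051443,  0.95377404]])}
17.0
```

View pics/scene0.png

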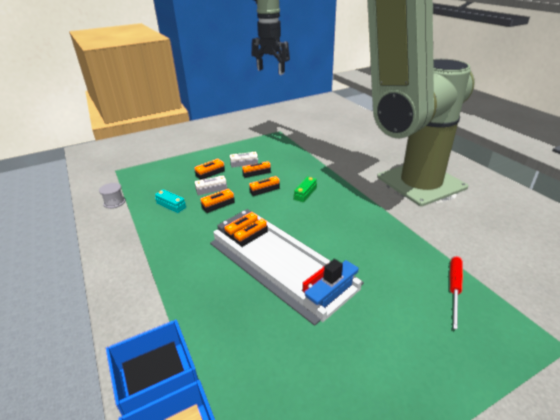

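View pics/side0.png

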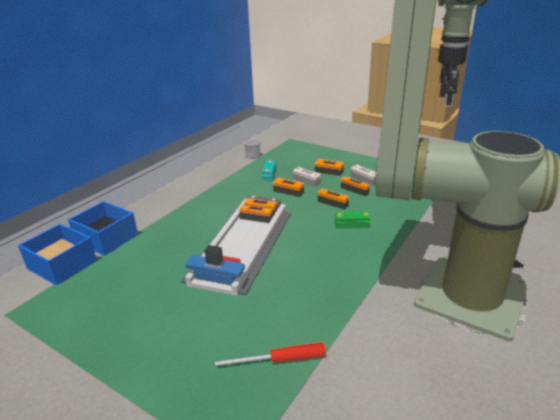

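The scene view shows tray modules at about (240,223) and (251,231). The bench oranges are at (209,168), (257,169), (264,185) and (217,200), and the greys at (243,158) and (210,184). The carriage is at the near end, with its handle at (333,270).

```bash
cat > h.py <<'E'
from station import *
import numpy as np, cv2
def _c(c):
    return 210/np.tan(np.radians(c["vfov"]/2)), np.array(c["xyz"]), np.array(c["attitude"])
def p2w(c,uv,z,fish=False):
    f,o,R=_c(c); d=np.array([uv[0]-c["cx"],uv[1]-c["cy"]])
    if fish:
        r=np.hypot(*d)+1e-9; th=r/f; v=np.array([d[0]/r*np.sin(th),-d[1]/r*np.sin(th),-np.cos(th)])
    else: v=np.array([d[0]/f,-d[1]/f,-1])
    w=R@v; return o+w*(z-o[2])/w[2]
def w2p(c,p,fish=False):
    f,o,R=_c(c); v=R.T@(np.array(p,float)-o); x,y,z=v[0],-v[1],-v[2]
    if fish:
        q=np.hypot(x,y)+1e-9; r=f*np.arctan2(q,z); return c["cx"]+r*x/q, c["cy"]+r*y/q
    return c["cx"]+f*x/z, c["cy"]+f*y/z
E
python3 - <<'E'
from h import *
c=get_calibration("scene")
for n,uv,z in [("t0",(240,221),46),("t1",(251,230),46),("A",(209,168),34),("B",(257,169),34),("C",(264,185),34),("D",(217,200),34),("g0",(243,158),34),("g1",(210,184),34),("green",(306,188),34),("turq",(171,200),34),("handletop",(333,266),94),("trayNearcorner",(320,321),0),("trayleft",(213,246),0),("right",(359,287),26),("sd",(456,275),10)]:
    print(n,p2w(c,uv,z).round(0))
s=get_calibration("side")
print("side handle",p2w(s,(213,252),94).round(),"A",p2w(s,(329,165),34).round(),"D",p2w(s,(289,185),34).round())
im=cv2.imread("pics/scene0.png")
cv2.imwrite("pics/c1.png",cv2.resize(im[140:330,140:375],None,fx=3.1,fy=3.1,interpolation=cv2.INTER_CUBIC))
E
```

```text
t0 [577. -33.  46.]
t1 [568.  14.  46.]
A [ 547. -352.   34.]
B [ 420. -269.   34.]
C [ 443. -173.   34.]
D [ 588. -168.   34.]
g0 [ 428. -359.   34.]
g1 [ 577. -258.   34.]
green [346. -98.  34.]
turq [ 699. -232.   34.]
handletop [498. 253.  94.]
trayNearcorner [548. 289.   0.]
trayleft [654. -30.   0.]
right [443. 273.  26.]
sd [229. 336.  10.]
side handle [487. 253.  94.] A [ 532. -368.   34.] D [ 571. -184.   34.]
```

View pics/c1.png

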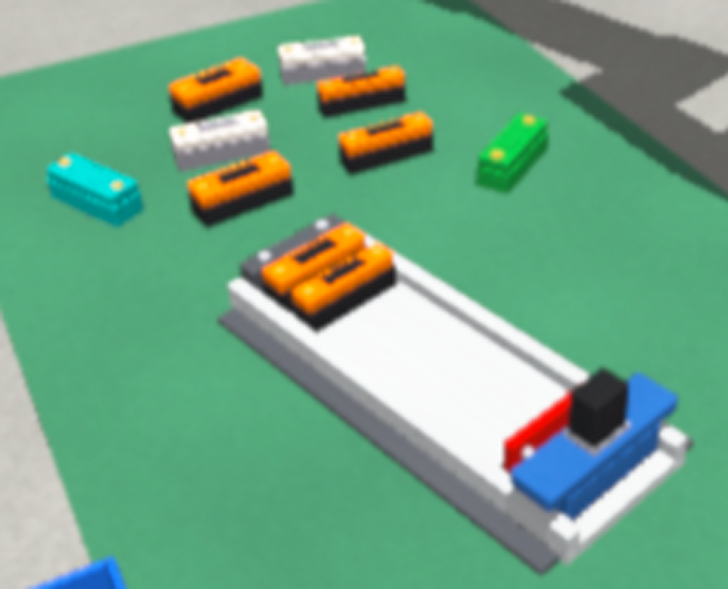

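```bash
cat >> h.py <<'E'
def go(x,y,z,yaw=None):
    "numbers for step_arm: target TCP, tool x yaw (deg, mod 180)"
    s=get_obs(); R=s["ee_rot"]; d=R.T@(np.array([x,y,z])-s["tool_pos"])/200
    cur=np.degrees(np.arctan2(R[1,0],R[0,0])); t=0
    if yaw is not None: t=-((yaw-cur+90)%180-90)/180
    print("pos",s["tool_pos"].round(1),"yaw",cur.round(2),"zt",R[:,2].round(3),"F",s["force"].round(1),"w",round(s["grip_width"],1),"t",round(s["t"],2),"j6",s["joint_positions"][5].round(0))
    print("turn",round(t,4),"shift",d.round(4),"mm",(d*200).round(0))
E
python3 - <<'E'
from h import *
c=get_calibration("scene")
k=lambda u,v:(140+u/3.1,140+v/3.1)
def ang(n,a,b,z):
    p,q=p2w(c,k(*a),z),p2w(c,k(*b),z); d=p-q
    print(n,((p+q)/2).round(),np.linalg.norm(d).round(),np.degrees(np.arctan2(d[1],d[0])).round(1))
# left end top / right end top centers
ang("C",(345,145),(428,121),34); ang("D",(195,192),(285,162),34)
ang("t0",(268,274),(360,234),46); ang("t1",(300,296),(390,254),46)
ang("wallL(outer top)",(230,285),(555,520),26)
go(480,-120,330,10)
E
```

```text
C [ 435. -183.   34.] 87.0 -0.4
D [ 582. -181.   34.] 87.0 3.6
t0 [574. -28.  46.] 86.0 8.1
t1 [564.   9.  46.] 84.0 9.1
wallL(outer top) [593. 115.  26.] 342.0 -73.5
pos [ 238.3 -522.6  216.8] yaw 24.51 zt [-0.     0.002 -1.   ] F [ 0.   0.  -0.4] w 85.5 t 0.15 j6 -9.0
turn 0.0806 shift [ 1.9346 -1.3314 -0.5633] mm [ 387. -266. -113.]
```

Emit:
step_arm(series=[0.08,0,0.0,0,0,0,1,0,0,0.08,0.97,-0.67,-0.3,1,0,0,0.08,0.97,-0.67,-0.3,1,0,0,0.08,0.97,-0.67,-0.3,1,0,0,0.08,0.97,-0.67,-0.3,1,0,0,0.08,0.97,-0.67,-0.3,1,0,0,0.08,0.97,-0.67,-0.3,1,0,0,0.08,0.97,-0.67,-0.3,1])

```text
t: 0.82
tool_pos: [362.6, -316.6, 279.6]
ee_rot: [[0.983, 0.182, 0.004], [0.182, -0.983, 0.0], [0.004, 0.001, -1.0]]
force: [-1.0, 0.3, -0.0]
grip_width: 85.5
```

```bash
python3 -c "
from h import *
go(480,-120,330,10)"
```

```text
pos [ 362.6 -316.6  279.6] yaw 10.49 zt [ 0.004  0.    -1.   ] F [-1.   0.3 -0. ] w 85.5 t 0.82 j6 28.0
turn 0.0027 shift [ 0.757  -0.8594 -0.2498] mm [ 151. -172.  -50.]
```

Emit:
step_arm(series=[0,0,0,0.76,-0.86,-0.25,1,0,0,0,0.76,-0.86,-0.25,1,0,0,0,0.76,-0.86,-0.25,1,0,0,0,0.76,-0.86,-0.25,1,0,0,0,0.76,-0.86,-0.25,1,0,0,0,0.76,-0.86,-0.25,1,0,0,0,0.76,-0.86,-0.25,1,0,0,0,0.76,-0.86,-0.25,0.4])

```text
t: 1.48
tool_pos: [479.3, -124.2, 327.5]
ee_rot: [[0.984, 0.178, -0.0], [0.178, -0.984, -0.001], [-0.0, 0.001, -1.0]]
force: [-0.4, 0.3, 0.7]
grip_width: 75.6
```

```bash
python3 - <<'E'
from h import *
import pickle
c=get_calibration("wrist"); im=capture("wrist"); pickle.dump(c,open("w1.pkl","wb"))
cv2.imwrite("pics/w1r.png",im); cv2.imwrite("pics/w1.png",cv2.resize(im,None,fx=1.42,fy=1.42,interpolation=cv2.INTER_CUBIC))
go(440,-180,150,0)
E
```

```text
pos [ 478.6 -125.1  327.1] yaw 10.16 zt [-0.001 -0.    -1.   ] F [ 0.2 -0.5  0.4] w 68.7 t 1.53 j6 55.0
turn 0.0564 shift [-0.2373  0.2361  0.8858] mm [-47.  47. 177.]
```

View pics/w1.png

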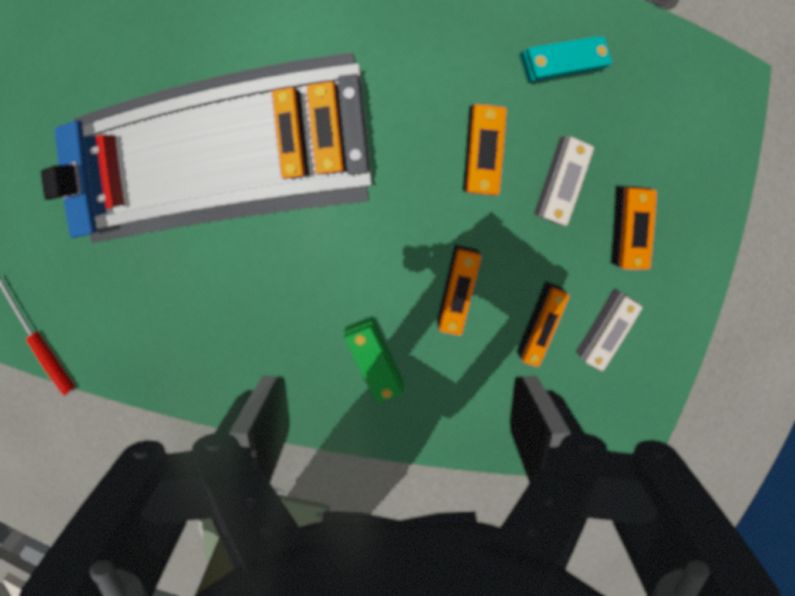

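The wrist view (x1.42) shows module C with its ends at (469,248) and (450,334), and D with its ends at (489,104) and (484,194). Tray modules sit at x≈273–345, the stop at (352,125), the pad at (105,170) and the handle at (62,182).

```bash
python3 - <<'E'
from h import *
import pickle
c=pickle.load(open("w1.pkl","rb"))
P=lambda u,v,z:p2w(c,(u/1.42,v/1.42),z,True)
def ln(n,a,b,z):
    p,q=P(*a,z),P(*b,z);d=p-q
    an=np.degrees(np.arctan2(d[1],d[0])); an=(an+90)%180-90
    print(n,((p+q)/2).round(1),"len",np.linalg.norm(d).round(1),"ang",an.round(1))
ln("C ends",(469,248),(450,334),34); ln("C w",(447,289),(474,293),34)
ln("D ends",(489,104),(484,194),34); ln("D w",(468,148),(507,150),34)
ln("t1 ends",(286,87),(292,178),46); ln("t1 w",(276,133),(303,131),46)
ln("t0 ends",(320,83),(330,173),46); ln("t0 w",(310,128),(341,126),46)
ln("stop face",(338,78),(344,174),42); ln("stop back",(357,76),(370,184),26)
ln("wall top upper outer",(80,123),(357,66),26); ln("wall lower outer",(95,233),(370,185),26)
ln("pad",(99,136),(107,208),40); ln("handletop",(60,166),(60,198),94)
ln("tray x from wall ends",(357,66),(370,185),26)
E
```

```text
C ends [ 436.1 -194.7   34. ] len 93.3 ang 0.2
C w [ 437.5 -195.6   34. ] len 28.4 ang -88.3
D ends [ 582.9 -191.9   34. ] len 89.3 ang 7.9
D w [ 583.  -192.8   34. ] len 38.7 ang -80.3
t1 ends [565.9  -2.6  46. ] len 88.9 ang 13.2
t1 w [566.2  -3.3  46. ] len 26.5 ang -78.9
t0 ends [574.8 -36.5  46. ] len 87.5 ang 15.9
t0 w [575.5 -37.   46. ] len 29.5 ang -78.3
stop face [579.  -50.6  42. ] len 93.5 ang 13.3
stop back [579.4 -71.   26. ] len 109.1 ang 16.6
wall top upper outer [600.7 104.7  26. ] len 327.0 ang -75.5
wall lower outer [479.3  70.7  26. ] len 328.6 ang -73.4
pad [506.2 211.   40. ] len 81.4 ang 13.8
handletop [498.3 229.4  94. ] len 33.0 ang 4.0
tray x from wall ends [583.9 -70.2  26. ] len 120.4 ang 16.1
```

```bash
python3 -c "
from h import *
go(437,-195,170,0)
print(tip_extent)
for s in (110,178): print(s,544.5*np.array([.9636,.2672])+(s-203.8)*np.array([-.2672,.9636]))"
```

```text
pos [ 478.6 -125.1  327.1] yaw 10.16 zt [-0.001 -0.    -1.   ] F [ 0.2 -0.5  0.4] w 68.7 t 1.53 j6 55.0
turn 0.0564 shift [-0.2655  0.3073  0.7859] mm [-53.  61. 157.]
17.0
110 [549.74356  55.10472]
178 [531.57396 120.62952]
```

Emit:
step_arm(series=[0,0,0.056,-0.265,0.307,0.786,0.3,0,0,0.056,-0.265,0.307,0.786,0.3,0,0,0.056,-0.265,0.307,0.786,0.3,0,0,0.056,-0.265,0.307,0.786,0.3,0,0,0.056,-0.265,0.307,0.786,0.3,0,0,0.056,-0.265,0.307,0.786,0.3])

```text
t: 2.03
tool_pos: [433.3, -194.7, 166.4]
ee_rot: [[1.0, -0.004, -0.008], [-0.004, -1.0, 0.005], [-0.008, -0.005, -1.0]]
force: [-1.0, -0.0, 0.1]
grip_width: 55.4
```

```bash
python3 - <<'E'
from h import *
import pickle
c=get_calibration("wrist"); im=capture("wrist"); pickle.dump(c,open("w2.pkl","wb"))
cv2.imwrite("pics/w2.png",cv2.resize(im,None,fx=1.42,fy=1.42,interpolation=cv2.INTER_CUBIC))
go(437,-195,22,0)
hsv=cv2.cvtColor(im,cv2.COLOR_BGR2HSV); m=cv2.inRange(hsv,(5,150,60),(22,255,255)); 
n,l,st,ce=cv2.connectedComponentsWithStats(m)
for i in range(1,n):
    if st[i,4]>300:
        print(st[i],ce[i].round(1),p2w(c,ce[i],34,True).round(1))
E
```

```text
pos [ 435.9 -195.2  169.4] yaw -0.18 zt [-0.003  0.002 -1.   ] F [0.6 0.9 0. ] w 55.2 t 2.08 j6 56.0
turn -0.001 shift [7.300e-03 5.000e-04 7.368e-01] mm [  1.   0. 147.]
[ 256    0   47   84 2213] [279.6  42.8] [ 572.7 -193.4   34. ]
[  88   11   47   92 2093] [110.7  58. ] [573.5 -32.6  34. ]
[  62   29   41   85 1536] [82.7 72.1] [564.7   1.3  34. ]
[ 443   47   45   90 2432] [464.6  90.7] [ 541.  -371.3   34. ]
[ 270  146   28   94 1921] [283.2 192. ] [ 438.1 -195.9   34. ]
[ 368  170   39   89 1617] [386.4 213.2] [ 417.2 -295.4   34. ]
```

View pics/w2.png

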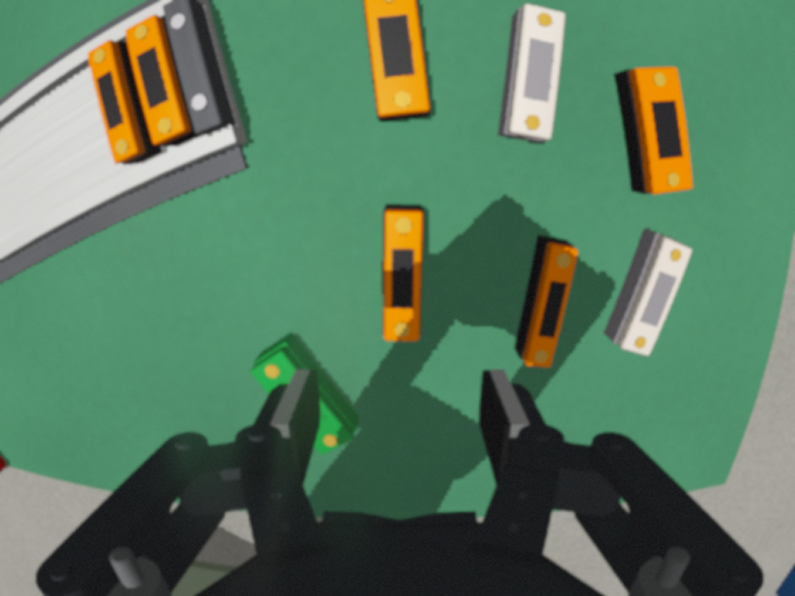

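C is centred at (403,274) in this picture, yaw about 0 and about 24 mm wide, directly under the TCP. I'm going down.

Emit:
step_arm(series=[0,0,0,0.007,0,0.6,0.3,0,0,0,0.007,0,0.6,0.3,0,0,0,0.007,0,0.6,0.3,0,0,0,0.007,0,0.7,0.3,0,0,0,0.007,0,0.735,0.3,0,0,0,0.007,0,0.735,0.3])

```text
t: 2.58
tool_pos: [439.8, -194.7, 23.8]
ee_rot: [[1.0, 0.001, 0.0], [0.001, -1.0, 0.0], [0.0, -0.0, -1.0]]
force: [0.7, 1.0, 0.4]
grip_width: 55.3
```

Emit:
step_arm(series=[0,0,0,0,0,0,-0.3,0,0,0,0,0,0,-0.6,0,0,0,0,0,0,-0.8,0,0,0,0,0,0,-1,0,0,0,0,0,0,-1,0,0,0,0,0,0,-1])

```text
t: 3.08
tool_pos: [439.3, -194.8, 24.2]
ee_rot: [[1.0, 0.001, 0.001], [0.001, -1.0, -0.001], [0.001, 0.001, -1.0]]
force: [-0.2, -0.2, 0.1]
grip_width: -0.2
```

```bash
python3 - <<'E'
from h import *
im=capture("wrist")
b=capture("side")
cv2.imwrite("pics/w3.png",np.hstack([im[120:400,130:430],cv2.resize(b[140:240,250:400],(420,280),interpolation=cv2.INTER_CUBIC)]))
E
```

```text
(no output)
```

View pics/w3.png

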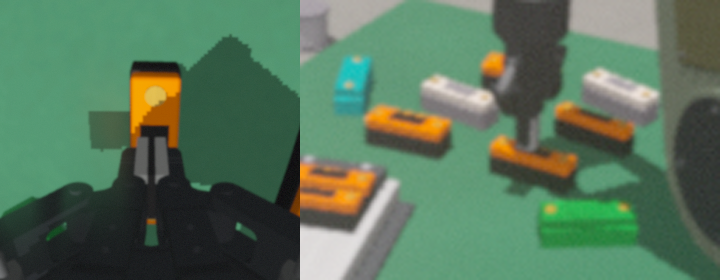

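The jaws shut above the module: the tips overlap the label in the wrist crop and C has not moved. I'll check where the tips really are against the camera model.

```bash
python3 - <<'E'
from h import *
s=get_obs();c=get_calibration("wrist");R=s["ee_rot"];t=s["tool_pos"]
print(t.round(1),s["force"].round(1),c["xyz"].round(1), (R.T@(c["xyz"]-t)).round(1))
for e in (-20,-10,0,10,17):
    print(e,[np.round(w2p(c,t+R@np.array([x,0,e]),True),0) for x in(-11,0,11)])
for z in (34,): print("C ends pix for 437.5,-195.5", [np.round(w2p(c,(437.5+d,-195.5,z),True),0) for d in(-45,0,45)])
im=cv2.imread("pics/w2.png")
import pickle
c2=pickle.load(open("w2.pkl","rb"))
for z in (0,34,60): print(z,[p2w(c2,(u/1.42,v/1.42),z,True).round(1) for u,v in((404,207),(402,341))])
print(tip_extent)
E
```

```text
[ 439.  -194.6   23.7] [-0.8  0.6 -0. ] [ 516.9 -194.4  180. ] [ 7.800e+01 -1.000e-01 -1.562e+02]
-20 [array([281., 300.]), array([281., 281.]), array([281., 261.])]
-10 [array([281., 290.]), array([281., 272.]), array([281., 252.])]
0 [array([281., 281.]), array([281., 263.]), array([281., 244.])]
10 [array([281., 272.]), array([281., 255.]), array([281., 237.])]
17 [array([281., 267.]), array([281., 250.]), array([281., 232.])]
C ends pix for 437.5,-195.5 [array([283., 342.]), array([283., 274.]), array([283., 188.])]
0 [array([ 476.7, -197.3,    0. ]), array([ 376. , -195.5,    0. ])]
34 [array([ 480.5, -197.2,   34. ]), array([ 390.4, -195.6,   34. ])]
60 [array([ 483.4, -197. ,   60. ]), array([ 401.4, -195.6,   60. ])]
17.0
```

Emit:
step_arm(series=[0,0,0,0,0,0.005,-1,0,0,0,0,0,0.01,-1,0,0,0,0,0,0.015,-1])

```text
t: 3.43
tool_pos: [438.8, -194.5, 20.4]
ee_rot: [[1.0, 0.0, -0.0], [0.0, -1.0, 0.0], [-0.0, -0.0, -1.0]]
force: [-3.5, 1.6, 13.0]
grip_width: 0.1
```

Touch test: the shut tips meet the module top (z=34) at a TCP z of about 21. The real tips therefore stand about 12 mm behind the TCP, not 17 mm ahead as stated. I'll use the measured value: raise, open and go deeper.

Emit:
step_arm(series=[0,0,0,0,0,-0.1,-1,0,0,0,0,0,-0.1,0.2,0,0,0,0,0,-0.1,0.2,0,0,0,0,0,-0.1,0.2,0,0,0,0,0,-0.1,0.2,0,0,0,0,0,-0.05,0.2,0,0,0,-0.005,0,0.0,0.2,0,0,0,-0.005,0,0.05,0.2])

```text
t: 4.1
tool_pos: [437.1, -194.1, 8.9]
ee_rot: [[1.0, 0.0, -0.001], [0.0, -1.0, 0.001], [-0.001, -0.001, -1.0]]
force: [-0.0, 0.6, 0.1]
grip_width: 51.0
```

Emit:
step_arm(series=[0,0,0,0,0,0.02,0.2,0,0,0,0,0,0.035,0.2,0,0,0,0,0,0.05,0.2,0,0,0,0,0,0.06,0.2])

```text
t: 4.43
tool_pos: [437.9, -194.5, -2.0]
ee_rot: [[1.0, 0.001, -0.0], [0.001, -1.0, 0.0], [-0.0, -0.0, -1.0]]
force: [-0.3, -0.6, 0.5]
grip_width: 51.8
```

Emit:
step_arm(series=[0,0,0,0,0,0.01,0.2,0,0,0,0,0,0.02,0.0,0,0,0,0,0,0.02,-0.3,0,0,0,0,0,0.02,-0.6,0,0,0,0,0,0.02,-1,0,0,0,0,0,0.02,-1,0,0,0,0,0,0.02,-1])

```text
t: 5.02
tool_pos: [438.1, -194.6, -5.3]
ee_rot: [[1.0, 0.001, 0.0], [0.001, -1.0, -0.0], [0.0, 0.0, -1.0]]
force: [-0.5, -0.2, 1.3]
grip_width: 25.1
```

Emit:
step_arm(series=[0,0,0,0,0,-0.1,-1,0,0,0,0,0,-0.25,-1,0,0,0,0,0,-0.4,-1,0,0,0,0,0,-0.5,-1,0,0,0,0,0,-0.5,-1])

```text
t: 5.43
tool_pos: [441.3, -196.7, 99.3]
ee_rot: [[1.0, 0.001, 0.008], [0.001, -1.0, -0.006], [0.008, 0.006, -1.0]]
force: [0.8, -1.5, -0.5]
grip_width: 25.1
```

```bash
python3 -c "
from h import *
go(549.7,55.1,80,15.5)"
```

```text
pos [ 441.3 -196.7   99.3] yaw 0.04 zt [ 0.008 -0.006 -1.   ] F [ 0.8 -1.5 -0.5] w 25.1 t 5.43 j6 56.0
turn -0.0859 shift [ 0.542  -1.2593  0.0939] mm [ 108. -252.   19.]
```

Emit:
step_arm(series=[0,0,-0.086,0.4,-0.9,0,-1,0,0,-0.086,0.4,-0.9,0,-1,0,0,-0.086,0.4,-0.9,0,-1,0,0,-0.086,0.4,-0.9,0,-1,0,0,-0.086,0.5,-1,0,-1,0,0,-0.086,0.5,-1,0,-1,0,0,-0.086,0.5,-1,0,-1])

```text
t: 6.02
tool_pos: [538.8, 9.0, 93.4]
ee_rot: [[0.962, 0.272, -0.0], [0.272, -0.962, 0.001], [0.0, -0.001, -1.0]]
force: [0.1, -0.7, -0.5]
grip_width: 25.3
```

```bash
python3 -c "
from h import *
go(549.7,55.1,75,15.5)"
```

```text
pos [538.8   9.   93.4] yaw 15.79 zt [-0.     0.001 -1.   ] F [ 0.1 -0.7 -0.5] w 25.3 t 6.02 j6 66.0
turn 0.0016 shift [ 0.1153 -0.2069  0.0923] mm [ 23. -41.  18.]
```

Emit:
step_arm(series=[0,0,0.001,0.115,-0.207,0.0,-1,0,0,0.001,0.115,-0.207,0.05,-1,0,0,0.001,0.115,-0.207,0.09,-1,0,0,0.001,0.115,-0.207,0.09,-1,0,0,0.001,0.115,-0.207,0.09,-1])

```text
t: 6.43
tool_pos: [546.9, 50.4, 74.7]
ee_rot: [[0.965, 0.264, -0.004], [0.264, -0.965, -0.0], [-0.004, -0.001, -1.0]]
force: [1.2, -0.2, -0.4]
grip_width: 25.2
```

```bash
python3 - <<'E'
from h import *
import pickle
go(549.7,55.1,75,15.5)
c=get_calibration("wrist"); im=capture("wrist"); pickle.dump(c,open("w4.pkl","wb")); cv2.imwrite("pics/w4r.png",im)
cv2.imwrite("pics/w4.png",cv2.resize(im[40:400,60:540],None,fx=1.65,fy=1.65,interpolation=cv2.INTER_CUBIC))
E
```

```text
pos [546.9  50.4  74.7] yaw 15.28 zt [-0.004 -0.    -1.   ] F [ 1.2 -0.2 -0.4] w 25.2 t 6.43 j6 71.0
turn -0.0012 shift [ 0.0195 -0.0188 -0.0013] mm [ 4. -4. -0.]
```

View pics/w4.png

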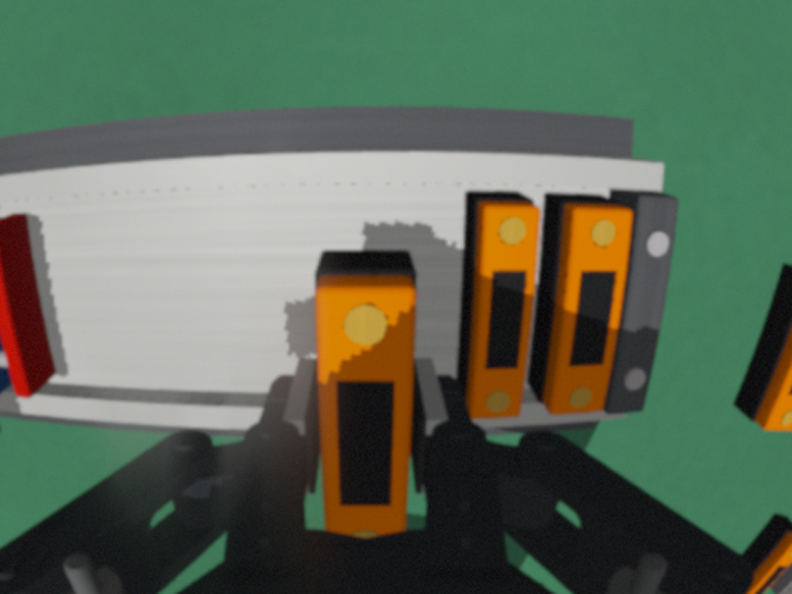

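The gripped module C is at (365,400), square in the jaws. The tray modules are at (505,310) and (590,305), the stop at (645,300) and the pad at (25,300).

```bash
python3 - <<'E'
from h import *
import pickle
c=pickle.load(open("w4.pkl","rb"))
a=np.radians(15.5);X=np.array([np.cos(a),np.sin(a)]);Y=np.array([-X[1],X[0]])
s=get_obs();t=s["tool_pos"]
def q(n,u,v,z):
    p=p2w(c,(60+u/1.65,40+v/1.65),z,True)[:2]; print(n,p.round(1),"x_t",(p@X).round(1),"y_t",(p@Y).round(1))
q("upper edge L",50,167,26);q("upper edge M",400,152,26);q("upper R",660,163,26)
q("lower L",150,424,26);q("lower R",440,428,26);q("lower R2",545,423,26)
q("t1 far end",511,201,46);q("t1 near end",496,415,46);q("t0 far",602,204,46);q("t0 near",580,411,46)
q("t1 left mid",473,310,46);q("t1 right mid",529,310,46);q("t0 left",560,305,46);q("t0 right",622,305,46)
q("stop far",612,193,42);q("stop near",606,410,42);q("stop mid",622,250,42)
q("pad top far",28,215,40);q("pad top near",52,375,40)
zt=t[2]+5.3+34
q("held far",366,283,zt);q("held near",366,533,zt);q("held L",318,400,zt);q("held R",413,400,zt); q("label c",366,443,zt)
print("tcp",t[:2]@X,t[:2]@Y)
E
```

```text
upper edge L [574.7 197.7] x_t 606.6 y_t 36.9
upper edge M [613.5  54.7] x_t 605.8 y_t -111.3
upper R [643.6 -52.1] x_t 606.2 y_t -222.2
lower L [464.6 134.4] x_t 483.6 y_t 5.3
lower R [502.1   2.8] x_t 484.6 y_t -131.4
lower R2 [515.6 -45.5] x_t 484.6 y_t -181.6
t1 far end [609.1  13.4] x_t 590.5 y_t -149.9
t1 near end [525.2 -11.3] x_t 503.1 y_t -151.2
t0 far [618.7 -21.3] x_t 590.5 y_t -185.9
t0 near [534.9 -47.7] x_t 502.7 y_t -188.9
t1 left mid [566.3  13.9] x_t 549.4 y_t -138.0
t1 right mid [571.9  -7.4] x_t 549.1 y_t -160.0
t0 left [577. -19.] x_t 551.0 y_t -172.5
t0 right [583.9 -45.5] x_t 550.5 y_t -199.9
stop far [623.9 -25.9] x_t 594.3 y_t -191.7
stop near [535.9 -62.8] x_t 499.6 y_t -203.8
stop mid [604.3 -38.6] x_t 572.0 y_t -198.7
pad top far [556.  197.6] x_t 588.6 y_t 41.9
pad top near [484.2 181.1] x_t 514.9 y_t 45.1
held far [587.2  61. ] x_t 582.1 y_t -98.2
held near [513.5  40.8] x_t 505.7 y_t -97.9
held L [554.6  64.5] x_t 551.7 y_t -86.1
held R [560.8  41.7] x_t 551.6 y_t -109.7
label c [545.2  49.5] x_t 538.7 y_t -98.0
tcp 541.2896335857683 -97.94832201993093
```

```bash
cat > fit.py <<'E'
from h import *
import pickle
from scipy.optimize import least_squares
def ext(c,im,t,R,W,zoff):
    hsv=cv2.cvtColor(im,cv2.COLOR_BGR2HSV); m=cv2.inRange(hsv,(3,140,50),(25,255,255))
    m[:, :200]=0; m[:, 370:]=0
    for r in range(185,365,12):
        xs=np.where(m[r,225:345])[0]; print(r,(xs.min()+225,xs.max()+225,len(xs)) if len(xs) else None)
    col=m[:,262]; rr=np.where(col)[0]; print("col262",rr.min(),rr.max())
E
python3 - <<'E'
from fit import *
c=pickle.load(open("w4.pkl","rb")); im=cv2.imread("pics/w4r.png")
s=get_obs();t=s["tool_pos"];R=s["ee_rot"]
ext(c,im,t,R,25.1,39)
d=R.T@(c["xyz"]-t); print(d.round(1))
# predicted px of top-face corners, for module centre offset ox, top offset h above TCP
for h in (30,35,39,43):
    for ox in (0,-4,-8):
        f=lambda x,y:w2p(c,t+R@np.array([x,y,-h]),True)
        print(h,ox,"far corners",np.round(f(ox+45,-12.5),1),np.round(f(ox+45,12.5),1),"near",np.round(f(ox-45,-12.5),1),np.round(f(ox-45,12.5),1),"label",[np.round(f(ox+k,0)[1],1) for k in(19,-19)])
E
```

```text
185 None
197 None
209 (np.int64(253), np.int64(310), 58)
221 (np.int64(251), np.int64(311), 61)
233 (np.int64(251), np.int64(310), 60)
245 (np.int64(252), np.int64(310), 59)
257 (np.int64(252), np.int64(344), 60)
269 (np.int64(252), np.int64(344), 62)
281 (np.int64(253), np.int64(344), 28)
293 (np.int64(253), np.int64(309), 26)
305 (np.int64(253), np.int64(309), 26)
317 (np.int64(255), np.int64(307), 22)
329 (np.int64(256), np.int64(306), 22)
341 (np.int64(256), np.int64(306), 22)
353 (np.int64(257), np.int64(306), 50)
col262 207 363
[  77.5   -0.2 -155.3]
30 0 far corners [250.4 194.3] [313.  194.3] near [257.7 363.2] [305.7 363.2] label [np.float64(253.8), np.float64(325.2)]
30 -4 far corners [250.7 203.9] [312.8 203.9] near [258.  368.4] [305.4 368.4] label [np.float64(262.2), np.float64(331.6)]
30 -8 far corners [250.9 213.4] [312.5 213.4] near [258.3 373.5] [305.1 373.5] label [np.float64(270.4), np.float64(337.8)]
35 0 far corners [249.2 197.6] [314.3 197.6] near [257.1 369.8] [306.3 369.8] label [np.float64(258.9), np.float64(331.6)]
35 -4 far corners [249.5 207.5] [314.  207.
[... 246 characters left out ...]
.4] near [256.6 375.3] [306.8 375.3] label [np.float64(263.3), np.float64(337.0)]
39 -4 far corners [248.5 210.6] [315.  210.6] near [257.  380.5] [306.4 380.5] label [np.float64(272.1), np.float64(343.5)]
39 -8 far corners [248.8 220.7] [314.6 220.6] near [257.3 385.5] [306.  385.5] label [np.float64(280.6), np.float64(349.8)]
43 0 far corners [247.1 203.4] [316.4 203.3] near [256.1 381. ] [307.3 380.9] label [np.float64(267.9), np.float64(342.6)]
43 -4 far corners [247.5 213.9] [316.1 213.9] near [256.5 386.1] [306.9 386.1] label [np.float64(276.9), np.float64(349.1)]
43 -8 far corners [247.8 224.2] [315.7 224.2] near [256.9 391.2] [306.5 391.1] label [np.float64(285.6), np.float64(355.4)]
```

Emit:
step_arm(series=[0,0,0,0.02,-0.01,0,-1,0,0,0,0.04,-0.02,0,-1,0,0,0,0.04,-0.02,0.1,-1,0,0,0,0.04,-0.02,0.18,-1,0,0,0,0.04,-0.02,0.18,-1,0,0,0,0.04,-0.02,0.18,-1])

```text
t: 6.98
tool_pos: [555.0, 57.4, 40.0]
ee_rot: [[0.965, 0.264, -0.002], [0.264, -0.965, 0.0], [-0.002, -0.001, -1.0]]
force: [-0.0, 0.2, -1.1]
grip_width: 24.8
```

```bash
python3 - <<'E'
from h import *
import pickle
im=capture("wrist"); c=get_calibration("wrist"); cv2.imwrite("pics/w5r.png",im); pickle.dump(c,open("w5.pkl","wb"))
go(0,0,7,15.5); t=get_obs()["tool_pos"][:2]
a=np.radians(15.5);X=np.array([np.cos(a),np.sin(a)]);Y=np.array([-X[1],X[0]]);print(t@X,t@Y)
E
```

```text
pos [556.   57.4  41. ] yaw 15.31 zt [ 0. -0. -1.] F [-0.6  0.4 -0.5] w 25.3 t 7.03 j6 72.0
turn -0.001 shift [-2.7571 -0.4575  0.1685] mm [-551.  -91.   34.]
551.1129229694617 -93.28085186787195
```

```bash
python3 -c "
import cv2
im=cv2.imread('pics/w5r.png');cv2.imwrite('pics/w5.png',cv2.resize(im[80:380,150:500],None,fx=2,fy=2,interpolation=cv2.INTER_CUBIC))"
```

```text
(no output)
```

View pics/w5.png

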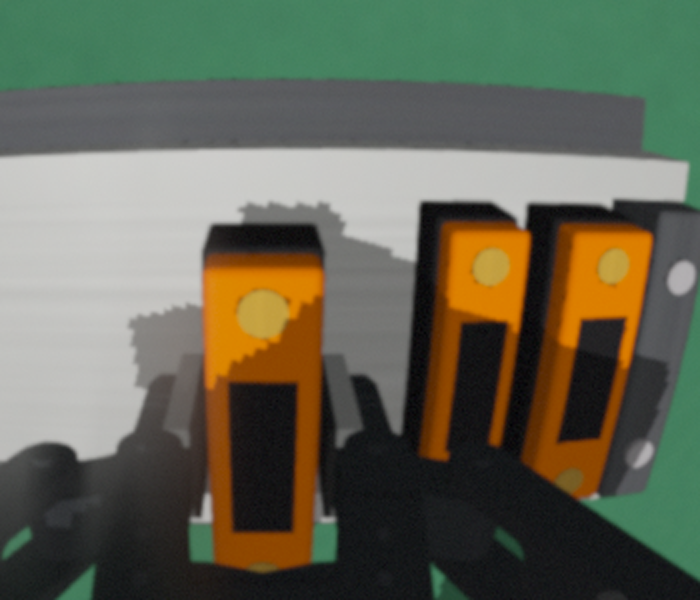

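The held module's far top edge is at row 265 and its bottom edge at row 226. The tray's far outer edge is at row 150 and its near outer edge at row 520.

```bash
python3 - <<'E'
from h import *
import pickle
c=pickle.load(open("w5.pkl","rb"));s=get_obs();t=s["tool_pos"]
a=np.radians(15.5);X=np.array([np.cos(a),np.sin(a)]);Y=np.array([-X[1],X[0]])
print("tcp",t@np.r_[X,0],t[2])
def q(n,u,v,z):
    p=p2w(c,(150+u/2,80+v/2),z,True)[:2]; print(n,"x_t",(p@X-t[:2]@X).round(1),"y_t",(p@Y).round(1))
for u in(60,270,450): q("far outer",u,{60:152,270:149,450:151}[u],26)
q("near outer",200,520,26);q("near outer",325,520,26)
q("t1 far",487,228,46);q("t0 far",607,235,46);q("t0 near",568,494,46);q("stop far",655,208,42);q("stop near",620,494,42)
z0=t[2]+5.3
q("held far top",262,266,z0+34);q("held far bottom",265,226,z0)
q("label a",264,383,z0+34);q("label b",262,531,z0+34);q("t0 lab a",605,320,46);q("t0 lab b",582,440,46)
E
```

```text
tcp 551.1129229694617 40.95379740748441
far outer x_t 56.1 y_t -38.5
far outer x_t 55.7 y_t -95.7
far outer x_t 55.8 y_t -144.6
near outer x_t -66.5 y_t -72.2
near outer x_t -66.6 y_t -114.2
t1 far x_t 39.3 y_t -149.7
t0 far x_t 37.8 y_t -185.2
t0 near x_t -46.7 y_t -190.0
stop far x_t 44.7 y_t -202.8
stop near x_t -53.1 y_t -213.9
held far top x_t 40.5 y_t -93.5
held far bottom x_t 39.7 y_t -94.2
label a x_t 15.7 y_t -93.8
label b x_t -24.0 y_t -93.2
t0 lab a x_t 13.3 y_t -188.9
t0 lab b x_t -26.1 y_t -189.9
```

Module and channel centres agree within 1 mm, so I'm lowering it.

Emit:
step_arm(series=[0,0,-0.001,-0.003,0,0.06,-1,0,0,-0.001,-0.003,0,0.11,-1,0,0,-0.001,-0.003,0,0.14,-1,0,0,-0.001,-0.003,0,0.155,-1,0,0,-0.001,-0.003,0,0.16,-1,0,0,-0.001,-0.003,0,0.165,-1])

```text
t: 7.53
tool_pos: [554.8, 57.4, 7.2]
ee_rot: [[0.964, 0.267, -0.0], [0.267, -0.964, 0.0], [-0.0, -0.0, -1.0]]
force: [1.1, -0.7, -0.6]
grip_width: 25.0
```

Emit:
step_arm(series=[0,0,0,0,0,0.003,-0.2,0,0,0,0,0,0.003,-0.1,0,0,0,0,0,0.003,-0.1,0,0,0,0,0,-0.02,-0.1,0,0,0,0,0,-0.1,-0.1,0,0,0,0,0,-0.3,0,0,0,0,0,0,-0.5,0.4,0,0,0,0,0,-0.55,0.5])

```text
t: 8.2
tool_pos: [560.0, 57.2, 125.1]
ee_rot: [[0.963, 0.268, 0.013], [0.268, -0.964, -0.001], [0.012, 0.004, -1.0]]
force: [2.3, 0.3, 0.3]
grip_width: 63.4
```

```bash
python3 - <<'E'
from h import *
import pickle
im=capture("wrist"); c=get_calibration("wrist"); cv2.imwrite("pics/w6r.png",im); pickle.dump(c,open("w6.pkl","wb"))
go(583,-192.5,110,7.9)
E
```

```text
pos [560.4  57.2 125.3] yaw 15.52 zt [ 0.014 -0.001 -1.   ] F [0.6 0.6 1.2] w 63.9 t 8.25 j6 72.0
turn 0.0423 shift [-0.226   1.233   0.0788] mm [-45. 247.  16.]
```

Emit:
step_arm(series=[0,0,0.042,-0.16,1,0,0.5,0,0,0.042,-0.16,1,0,0.5,0,0,0.042,-0.16,1,0,0.5,0,0,0.042,-0.16,1,0,0.5,0,0,0.042,-0.16,1,0,0.5,0,0,0.042,-0.16,1,0,0.5])

```text
t: 8.75
tool_pos: [578.2, -150.9, 117.6]
ee_rot: [[0.991, 0.132, 0.002], [0.132, -0.991, -0.004], [0.001, 0.004, -1.0]]
force: [0.5, 0.6, -0.1]
grip_width: 64.0
```

```bash
python3 - <<'E'
from h import *
go(583,-192.5,110,7.9)
E
```

```text
pos [ 578.2 -150.9  117.6] yaw 7.59 zt [ 0.002 -0.004 -1.   ] F [ 0.5  0.6 -0.1] w 64.0 t 8.75 j6 60.0
turn -0.0017 shift [-0.0038  0.209   0.0389] mm [-1. 42.  8.]
```

Emit:
step_arm(series=[0,0,0,0,0.2,-0.02,0.45,0,0,0,0,0.2,-0.02,0.45,0,0,0,0,0.2,-0.02,0.45,0,0,0,0,0.2,-0.02,0.45])

```text
t: 9.08
tool_pos: [582.6, -183.0, 120.9]
ee_rot: [[0.99, 0.138, -0.001], [0.138, -0.99, 0.001], [-0.001, -0.001, -1.0]]
force: [-0.5, 0.6, 0.7]
grip_width: 61.9
```

```bash
python3 - <<'E'
from h import *
import pickle
im=capture("wrist"); c=get_calibration("wrist"); pickle.dump(c,open("w7.pkl","wb"))
old=cv2.imread("pics/w6r.png")
f=lambda i:cv2.resize(i,(390,292),interpolation=cv2.INTER_AREA)
big=cv2.resize(im[60:400,120:460],(430,430),interpolation=cv2.INTER_CUBIC)
can=np.zeros((430,790,3),np.uint8); can[:,:430]=big; can[:270,430:]=cv2.resize(old,(360,270))
cv2.imwrite("pics/w7.png",can)
go(583,-192.5,-5,7.9)
E
```

```text
pos [ 582.6 -182.4  120.9] yaw 7.97 zt [-0.001  0.001 -1.   ] F [-0.2 -0.8  0.8] w 61.8 t 9.13 j6 57.0
turn 0.0004 shift [-0.0044  0.0509  0.6293] mm [ -1.  10. 126.]
```

View pics/w7.png

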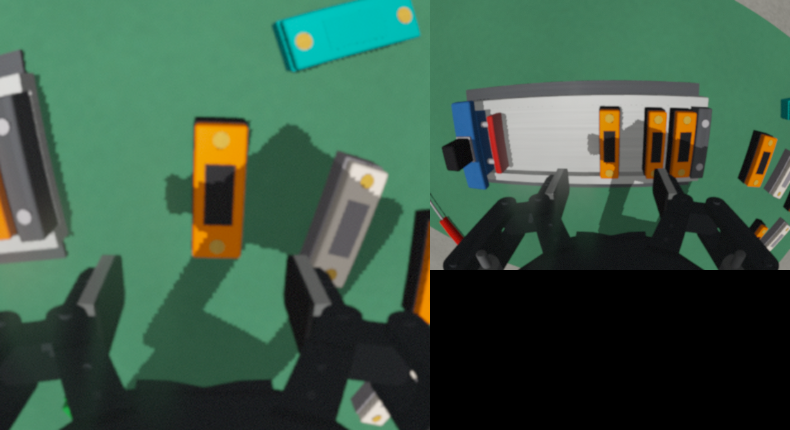

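Module C sits flat and crosswise in the tray (right panel). D is at (219,190) in the left panel, and the grey's nearest corner is at about (303,255).

```bash
python3 - <<'E'
from h import *
import pickle
c=pickle.load(open("w7.pkl","rb"));k=430/340
P=lambda u,v,z=34:p2w(c,(120+u/k,60+v/k),z,True)[:2]
A,B,C,D=P(195,122),P(248,124),P(192,256),P(240,258)
m=(A+B+C+D)/4; d=(A+B-C-D)/2; yaw=np.arctan2(d[1],d[0]); print("D",m,np.linalg.norm(d),np.degrees(yaw),np.linalg.norm(A-B),np.linalg.norm(C-D))
X=np.array([np.cos(yaw),np.sin(yaw)]);Y=np.array([-X[1],X[0]])
for n,p in (("g top nearcorner",P(312,283)),("g base",P(303,258,0)),("g topL",P(342,160)),("gbaseL",P(338,152,0))): print(n,((p-m)@X).round(1),((p-m)@Y).round(1))
go(*m,-5,np.degrees(yaw))
E
```

```text
D [ 584.0088113  -191.51105142] 88.05775437225576 6.293604099328045 31.596971292504097 31.721421515474525
g top nearcorner -63.6 -67.8
g base -61.0 -68.5
g topL 24.3 -77.0
gbaseL 22.5 -85.6
pos [ 582.6 -182.4  120.9] yaw 7.97 zt [-0.001  0.001 -1.   ] F [-0.2 -0.8  0.8] w 61.8 t 9.13 j6 57.0
turn 0.0093 shift [0.0013 0.0467 0.6293] mm [  0.   9. 126.]
```

Emit:
step_arm(series=[0,0,0.009,0.004,0.046,0.15,0.4,0,0,0.009,0.004,0.046,0.3,0.4,0,0,0.009,0.004,0.046,0.4,0.4,0,0,0.009,0.004,0.046,0.48,0.4,0,0,0.009,0.004,0.046,0.54,0.4,0,0,0.009,0.004,0.046,0.58,0.4,0,0,0.009,0.004,0.046,0.58,0.4])

```text
t: 9.72
tool_pos: [583.8, -190.9, 3.5]
ee_rot: [[0.994, 0.111, -0.003], [0.111, -0.994, 0.002], [-0.003, -0.002, -1.0]]
force: [-0.2, -0.1, -0.5]
grip_width: 60.0
```

Emit:
step_arm(series=[0,0,0,0,0,0.02,0.4,0,0,0,0,0,0.035,0.4,0,0,0,0,0,0.045,0.1,0,0,0,0,0,0.045,-0.2,0,0,0,0,0,0.045,-1,0,0,0,0,0,0.045,-1,0,0,0,0,0,0.045,-1])

```text
t: 10.3
tool_pos: [585.7, -192.8, -2.8]
ee_rot: [[0.994, 0.11, 0.001], [0.11, -0.994, -0.001], [0.001, 0.001, -1.0]]
force: [0.3, -0.4, 2.3]
grip_width: 33.2
```

Emit:
step_arm(series=[0,0,0,0,0,-0.1,-1,0,0,0,0,0,-0.25,-1,0,0,0,0,0,-0.4,-1,0,0,0,0,0,-0.5,-1,0,0,0,0,0,-0.5,-1,0,0,0,0,0,-0.5,-1])

```text
t: 10.8
tool_pos: [586.3, -193.0, 98.1]
ee_rot: [[0.994, 0.11, 0.003], [0.11, -0.994, -0.002], [0.003, 0.002, -1.0]]
force: [0.5, -0.2, -0.6]
grip_width: 32.7
```

```bash
python3 -c "
from h import *
a=np.radians(15.5);X=np.array([np.cos(a),np.sin(a)]);Y=np.array([-X[1],X[0]])
p=548*X-34*Y
go(*p,75,15.5)"
```

```text
pos [ 586.3 -193.    98.1] yaw 6.33 zt [ 0.003 -0.002 -1.   ] F [ 0.5 -0.2 -0.6] w 32.7 t 10.8 j6 57.0
turn -0.0509 shift [-0.0753 -1.5514  0.1122] mm [ -15. -310.   22.]
```

Emit:
step_arm(series=[0,0,-0.051,-0.05,-1,0,-1,0,0,-0.051,-0.05,-1,0,-1,0,0,-0.051,-0.05,-1,0,-1,0,0,-0.051,-0.05,-1,0,-1,0,0,-0.051,-0.05,-1,0,-1,0,0,-0.051,-0.05,-1,0,-1])

```text
t: 11.3
tool_pos: [549.0, 11.5, 93.4]
ee_rot: [[0.962, 0.273, -0.007], [0.273, -0.962, 0.004], [-0.006, -0.006, -1.0]]
force: [-0.3, -0.2, -0.0]
grip_width: 33.0
```

```bash
python3 -c "
from h import *
a=np.radians(15.5);X=np.array([np.cos(a),np.sin(a)]);Y=np.array([-X[1],X[0]])
p=548*X-34*Y
go(*p,75,15.5)"
```

```text
pos [549.   11.5  93.4] yaw 15.84 zt [-0.007  0.004 -1.   ] F [-0.3 -0.2 -0. ] w 33.0 t 11.3 j6 66.0
turn 0.0019 shift [ 0.0832 -0.5071  0.0947] mm [  17. -101.   19.]
```

Emit:
step_arm(series=[0,0,0.001,0.083,-0.5,0,-1,0,0,0.001,0.083,-0.5,0,-1,0,0,0.001,0.083,-0.5,0,-1,0,0,0.001,0.083,-0.5,0.1,-1,0,0,0.001,0.083,-0.5,0.2,-1,0,0,0.001,0.083,-0.5,0.24,-1,0,0,0.001,0.083,-0.5,0.24,-1,0,0,0.001,0.083,-0.5,0.24,-1])

```text
t: 11.97
tool_pos: [541.3, 105.5, 47.1]
ee_rot: [[0.965, 0.264, -0.003], [0.264, -0.965, -0.0], [-0.003, -0.001, -1.0]]
force: [-0.2, -0.0, -0.5]
grip_width: 33.0
```

```bash
python3 - <<'E'
from h import *
import pickle
c=get_calibration("wrist"); s=get_obs(); im=capture("wrist"); pickle.dump((c,s),open("w8.pkl","wb"))
cv2.imwrite("pics/w8.png",cv2.resize(im[80:380,80:480],None,fx=1.95,fy=1.95,interpolation=cv2.INTER_CUBIC))
a=np.radians(15.5);X=np.array([np.cos(a),np.sin(a)]);Y=np.array([-X[1],X[0]])
t=s["tool_pos"][:2];print(t@X,t@Y);go(*(548*X-34*Y),40,15.5)
E
```

```text
549.7688741176105 -43.02985957543255
pos [542.5 105.5  48.2] yaw 15.29 zt [-0.001 -0.    -1.   ] F [-0.3  0.4 -0. ] w 32.7 t 12.02 j6 77.0
turn -0.0012 shift [-0.0149 -0.0467  0.0412] mm [-3. -9.  8.]
```

View pics/w8.png

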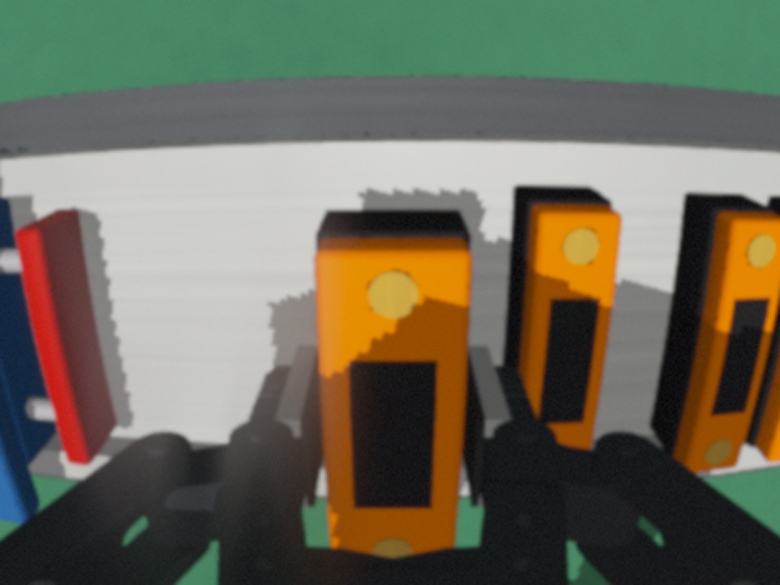

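The held D is at (393,400) with its far top edge at row 240. The tray's outer edges are at about row 142 (far) and row 498 (near). C is at (570,320) and the pad is at left.

```bash
python3 - <<'E'
from h import *
import pickle
c,s=pickle.load(open("w8.pkl","rb"));t=s["tool_pos"]
a=np.radians(15.5);X=np.array([np.cos(a),np.sin(a)]);Y=np.array([-X[1],X[0]])
def q(n,u,v,z):
    p=p2w(c,(80+u/1.95,80+v/1.95),z,True)[:2]; print(n,"x_t",(p@X-t[:2]@X).round(1),"y_t",(p@Y).round(1))
q("far outer",200,146,26);q("far outer",400,141,26);q("far outer",650,143,26)
q("near outer",320,498,26);q("near outer",465,498,26);q("near R",700,470,26)
z0=t[2]+4.5
q("held far top",393,240,z0+34);q("held far bottom",393,212,z0);q("lab a",393,362,z0+34);q("lab b",393,507,z0+34)
q("held L far",318,245,z0+34);q("held R far",470,243,z0+34);q("held L n",331,500,z0+34);q("held R n",459,500,z0+34)
q("C far",570,206,46);q("C lab a",574,300,46);q("C lab b",564,422,46);q("C left",532,300,46);q("C right",613,300,46)
q("pad far",75,211,40);q("pad near",110,430,40); q("pad near bottom",82,462,16);
print(t)
E
```

```text
far outer x_t 55.8 y_t 12.1
far outer x_t 56.0 y_t -45.6
far outer x_t 57.0 y_t -119.6
near outer x_t -67.8 y_t -17.2
near outer x_t -68.0 y_t -68.6
near R x_t -63.2 y_t -159.3
held far top x_t 44.4 y_t -43.5
held far bottom x_t 41.7 y_t -43.5
lab a x_t 18.1 y_t -43.4
lab b x_t -21.2 y_t -43.3
held L far x_t 43.5 y_t -29.0
held R far x_t 43.7 y_t -58.5
held L n x_t -19.1 y_t -28.6
held R n x_t -19.3 y_t -58.8
C far x_t 42.1 y_t -89.7
C lab a x_t 15.7 y_t -93.0
C lab b x_t -23.7 y_t -94.4
C left x_t 15.9 y_t -81.0
C right x_t 15.5 y_t -104.5
pad far x_t 40.7 y_t 48.1
pad near x_t -33.0 y_t 49.9
pad near bottom x_t -66.2 y_t 80.5
[541.27325912 105.45445805  47.06744913]
```

Emit:
step_arm(series=[0,0,-0.001,-0.015,-0.045,0,-1,0,0,-0.001,-0.015,-0.045,0.0,-1,0,0,-0.001,-0.015,-0.045,0.07,-1,0,0,-0.001,-0.015,-0.045,0.13,-1,0,0,-0.001,-0.015,-0.045,0.165,-1,0,0,-0.001,-0.015,-0.045,0.18,-1,0,0,-0.001,-0.015,-0.045,0.19,-1])

```text
t: 12.6
tool_pos: [536.5, 113.8, 9.7]
ee_rot: [[0.964, 0.267, -0.002], [0.267, -0.964, -0.0], [-0.002, -0.0, -1.0]]
force: [1.8, 0.2, -0.7]
grip_width: 33.2
```

Emit:
step_arm(series=[0,0,0,0,0,0.005,-1,0,0,0,0,0,0.009,-1,0,0,0,0,0,0.009,-1])

```text
t: 12.85
tool_pos: [537.7, 113.9, 9.2]
ee_rot: [[0.964, 0.267, 0.001], [0.267, -0.964, 0.0], [0.001, 0.0, -1.0]]
force: [-0.7, 0.2, -1.9]
grip_width: 32.6
```

Emit:
step_arm(series=[0,0,0,0,0,0.001,0.0,0,0,0,0,0,0.001,0.1,0,0,0,0,0,0.001,0.1,0,0,0,0,0,-0.02,0.1,0,0,0,0,0,-0.1,0.1,0,0,0,0,0,-0.3,0.1,0,0,0,0,0,-0.5,0.1,0,0,0,0,0,-0.7,0.1])

```text
t: 13.52
tool_pos: [536.5, 113.8, 150.0]
ee_rot: [[0.964, 0.267, -0.001], [0.267, -0.964, -0.0], [-0.001, -0.0, -1.0]]
force: [1.6, 0.0, -0.1]
grip_width: 47.1
```

```bash
python3 - <<'E'
from h import *
import pickle
c=get_calibration("wrist"); s=get_obs(); im=capture("wrist"); pickle.dump((c,s),open("w9.pkl","wb"))
cv2.imwrite("pics/w9.png",cv2.resize(im[:330,0:520],None,fx=1.53,fy=1.53,interpolation=cv2.INTER_CUBIC))
print(s["tool_pos"],s["t"],s["grip_width"],s["ee_rot"][:,2])
E
```

```text
[536.47824503 113.82275134 150.02272382] 13.5167 47.07396708650378 [-1.30119846e-03 -1.82815019e-05 -9.99999153e-01]
```

View pics/w9.png

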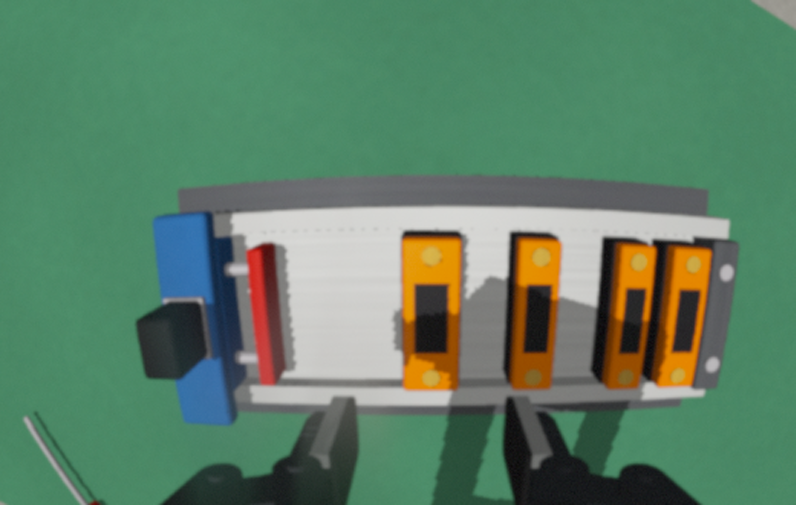

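All four modules lie flat and crosswise in the tray. The handle is at (172,340) and the pad at (265,315). Next I'll locate the handle precisely.

```bash
python3 - <<'E'
from h import *
import pickle
c,s=pickle.load(open("w9.pkl","rb"));t=s["tool_pos"]
a=np.radians(15.5);X=np.array([np.cos(a),np.sin(a)]);Y=np.array([-X[1],X[0]])
def q(n,u,v,z):
    p=p2w(c,(u/1.53,v/1.53),z,True)[:2]; print(n,"x_t",(p@X).round(1),"y_t",(p@Y).round(1))
q("h base front far",204,302,54);q("h base front near",211,357,54)
q("h top left far",137,320,94);q("h top left near",146,377,94);q("h top right near",180,378,94);q("h top right far",170,305,94)
q("blue front far",209,213,54);q("blue front near",236,421,54);q("blue back far",154,217,54);q("blue back near",185,422,54)
q("pad front far",273,244,42);q("pad front near",278,370,42)
for n,l,r,v in(("D",404,460,300),("C",518,557,300),("t1",616,654,300),("t0",666,708,300)): q(n+"L",l,v,46);q(n+"R",r,v,46)
q("stop R back top",735,300,42);q("tray end",728,222,26)
E
```

```text
h base front far x_t 558.7 y_t 93.7
h base front near x_t 525.5 y_t 94.0
h top left far x_t 560.5 y_t 114.6
h top left near x_t 529.2 y_t 115.6
h top right near x_t 529.5 y_t 94.0
h top right far x_t 568.1 y_t 92.9
blue front far x_t 608.5 y_t 85.3
blue front near x_t 483.8 y_t 84.4
blue back far x_t 608.8 y_t 121.2
blue back near x_t 480.8 y_t 121.1
pad front far x_t 588.2 y_t 53.0
pad front near x_t 513.2 y_t 56.8
DL x_t 556.7 y_t -19.6
DR x_t 556.7 y_t -49.9
CL x_t 556.8 y_t -81.8
CR x_t 556.9 y_t -103.9
t1L x_t 557.3 y_t -139.1
t1R x_t 557.6 y_t -163.5
t0L x_t 557.7 y_t -171.6
t0R x_t 558.1 y_t -201.5
stop R back top x_t 557.5 y_t -225.4
tray end x_t 604.7 y_t -223.4
```

```bash
python3 - <<'E'
from h import *
a=np.radians(15.5);X=np.array([np.cos(a),np.sin(a)]);Y=np.array([-X[1],X[0]])
go(*(544*X+103.5*Y),120,15.5)
E
```

```text
pos [543.2 114.4 160.2] yaw 15.54 zt [ 0.016  0.001 -1.   ] F [2.4 0.7 5.7] w 46.6 t 13.57 j6 77.0
turn 0.0002 shift [-0.0526 -0.6929  0.1977] mm [ -11. -139.   40.]
```

Emit:
step_arm(series=[0,0,0,-0.017,-0.687,0,0.5,0,0,0,-0.017,-0.687,0.0,0.5,0,0,0,-0.017,-0.687,0.0,0.5,0,0,0,-0.017,-0.687,0.14,0.5,0,0,0,-0.017,-0.687,0.14,0.5,0,0,0,-0.017,-0.687,0.14,0.5,0,0,0,-0.017,-0.687,0.14,0.5])

```text
t: 14.15
tool_pos: [497.6, 244.9, 121.0]
ee_rot: [[0.964, 0.267, 0.0], [0.267, -0.964, -0.0], [0.0, 0.001, -1.0]]
force: [-0.3, -0.1, -0.4]
grip_width: 63.7
```

```bash
python3 - <<'E'
from h import *
import pickle
c=get_calibration("wrist"); s=get_obs(); im=capture("wrist"); pickle.dump((c,s),open("w10.pkl","wb")); cv2.imwrite("pics/w10r.png",im)
a=np.radians(15.5);X=np.array([np.cos(a),np.sin(a)]);Y=np.array([-X[1],X[0]])
go(*(544*X+103.5*Y),50,15.5)
hsv=cv2.cvtColor(im,cv2.COLOR_BGR2HSV); b=cv2.inRange(hsv,(105,140,60),(125,255,255)); r=cv2.inRange(hsv,(0,170,60),(3,255,255))|cv2.inRange(hsv,(176,170,60),(180,255,255))
t=s["tool_pos"][:2]; print("tcp",t@X,t@Y)
def q(uv,z):
    p=p2w(c,uv,z,True)[:2]; return ((p@X).round(1),(p@Y).round(1))
for n,m,z in(("blue",b,54),("red",r,42)):
  for row in range(60,330,30):
    xs=np.where(m[row])[0]
    if len(xs)>3: print(n,row,xs.min(),xs.max(),q((xs.min(),row),z),q((xs.max(),row),z))
E
```

```text
pos [498.3 244.6 121.6] yaw 15.45 zt [ 0.002  0.    -1.   ] F [-0.5  0.4  0.1] w 63.9 t 14.2 j6 92.0
turn -0.0003 shift [-0.0082 -0.0047  0.358 ] mm [-2. -1. 72.]
tcp 544.9281481847127 102.97048417213911
blue 150 253 301 (np.float64(597.1), np.float64(122.1)) (np.float64(597.0), np.float64(89.1))
blue 180 253 300 (np.float64(575.9), np.float64(122.5)) (np.float64(575.8), np.float64(89.5))
blue 210 254 300 (np.float64(553.8), np.float64(122.4)) (np.float64(553.8), np.float64(89.2))
blue 240 256 299 (np.float64(530.5), np.float64(121.5)) (np.float64(530.4), np.float64(89.6))
blue 270 256 298 (np.float64(505.2), np.float64(122.3)) (np.float64(505.3), np.float64(89.8))
red 180 326 336 (np.float64(573.4), np.float64(69.4)) (np.float64(573.4), np.float64(61.9))
red 210 322 335 (np.float64(550.0), np.float64(71.7)) (np.float64(550.0), np.float64(61.6))
red 240 323 333 (np.float64(525.3), np.float64(69.9)) (np.float64(525.3), np.float64(61.9))
```

Emit:
step_arm(series=[0,0,0,-0.005,-0.012,0.15,0.45,0,0,0,-0.005,-0.012,0.25,0.45,0,0,0,-0.005,-0.012,0.31,0.45,0,0,0,-0.005,-0.012,0.345,0.45,0,0,0,-0.005,-0.012,0.345,0.1,0,0,0,-0.005,-0.012,0.345,-0.2])

```text
t: 14.7
tool_pos: [496.5, 247.1, 52.4]
ee_rot: [[0.964, 0.267, 0.001], [0.267, -0.964, 0.0], [0.001, 0.0, -1.0]]
force: [0.2, 0.7, -0.4]
grip_width: 38.9
```

Emit:
step_arm(series=[0,0,0,0,0,0,-0.4,0,0,0,0,0,0,-0.6,0,0,0,0,0,0,-1,0,0,0,0,0,0,-1,0,0,0,0,0,0,-1])

```text
t: 15.12
tool_pos: [497.0, 247.8, 53.4]
ee_rot: [[0.963, 0.268, 0.003], [0.268, -0.963, 0.001], [0.003, 0.0, -1.0]]
force: [0.1, -0.5, 6.0]
grip_width: 23.1
```

Emit:
step_arm(series=[0,0,0,0,0.03,0,-1,0,0,0,0,0.08,0,-1,0,0,0,0,0.13,0,-1,0,0,0,0,0.18,0,-1,0,0,0,0,0.23,0,-1,0,0,0,0,0.28,0,-1,0,0,0,0,0.33,0,-1,0,0,0,0,0.35,0,-1])

```text
t: 15.78
tool_pos: [515.4, 183.0, 53.4]
ee_rot: [[0.964, 0.267, 0.003], [0.267, -0.964, 0.006], [0.004, -0.005, -1.0]]
force: [-1.4, 11.8, 5.2]
grip_width: 23.1
```

```bash
cat > st.py <<'E'
from h import *
a=np.radians(15.5);X=np.array([np.cos(a),np.sin(a)]);Y=np.array([-X[1],X[0]])
def st():
    s=get_obs();t=s["tool_pos"][:2];f=s["force"][:2]
    print("t",round(s["t"],2),"xt",(t@X).round(1),"yt",(t@Y).round(1),"z",s["tool_pos"][2].round(1),"Fx",(f@X).round(1),"Fy",(f@Y).round(1),"Fz",s["force"][2].round(1),"tau",s["ft_torque"].round(2),"w",round(s["grip_width"],1))
E
python3 -c "
from st import *
st()"
```

```text
t 15.78 xt 545.5 yt 38.6 z 53.4 Fx 1.8 Fy 11.8 Fz 5.2 tau [1.3  0.23 0.21] w 23.1
```

Emit:
step_arm(series=[0,0,0,0,0.02,0,-1,0,0,0,0,0.045,0,-1,0,0,0,0,0.07,0,-1,0,0,0,0,0.095,0,-1,0,0,0,0,0.12,0,-1,0,0,0,0,0.145,0,-1,0,0,0,0,0.17,0,-1,0,0,0,0,0.195,0,-1])

```text
t: 16.45
tool_pos: [525.6, 146.4, 53.4]
ee_rot: [[0.964, 0.268, 0.003], [0.268, -0.963, 0.007], [0.005, -0.006, -1.0]]
force: [-2.1, 13.0, 6.6]
grip_width: 23.3
```

```bash
python3 -c "
from st import *
st()"
```

```text
t 16.45 xt 545.7 yt 0.6 z 53.4 Fx 1.5 Fy 13.1 Fz 6.6 tau [1.41 0.22 0.09] w 23.3
```

Emit:
step_arm(series=[0,0,0,0,0.02,0,-1,0,0,0,0,0.04,0,-1,0,0,0,0,0.055,0,-1,0,0,0,0,0.07,0,-1,0,0,0,0,0.08,0,-1,0,0,0,0,0.09,0,-1,0,0,0,0,0.1,0,-1])

```text
t: 17.03
tool_pos: [531.1, 127.3, 53.4]
ee_rot: [[0.964, 0.268, 0.003], [0.268, -0.964, 0.007], [0.005, -0.006, -1.0]]
force: [-0.8, 12.6, 6.0]
grip_width: 23.0
```

```bash
python3 -c "
from st import *
st()"
```

```text
t 17.03 xt 545.8 yt -19.3 z 53.4 Fx 2.6 Fy 12.4 Fz 6.0 tau [1.38 0.14 0.08] w 23.0
```

Emit:
step_arm(series=[0,0,0,0,0.01,0,-1,0,0,0,0,0.02,0,-1,0,0,0,0,0.03,0,-1,0,0,0,0,0.04,0,-1,0,0,0,0,0.05,0,-1,0,0,0,0,0.06,0,-1])

```text
t: 17.53
tool_pos: [534.3, 115.8, 53.4]
ee_rot: [[0.964, 0.268, 0.003], [0.268, -0.963, 0.007], [0.005, -0.006, -1.0]]
force: [-1.6, 11.7, 5.7]
grip_width: 22.9
```

```bash
python3 -c "
from st import *
st()"
```

```text
t 17.53 xt 545.8 yt -31.2 z 53.4 Fx 1.6 Fy 11.7 Fz 5.7 tau [1.41 0.12 0.08] w 22.9
```

Emit:
step_arm(series=[0,0,0,0,0.008,0,-1,0,0,0,0,0.016,0,-1,0,0,0,0,0.024,0,-1,0,0,0,0,0.03,0,-1])

```text
t: 17.87
tool_pos: [535.9, 110.0, 53.4]
ee_rot: [[0.964, 0.268, 0.003], [0.268, -0.964, 0.007], [0.005, -0.006, -1.0]]
force: [-1.0, 14.5, 6.0]
grip_width: 23.2
```

```bash
python3 -c "
from st import *
st()"
```

```text
t 17.87 xt 545.9 yt -37.2 z 53.4 Fx 2.9 Fy 14.2 Fz 6.0 tau [1.5  0.23 0.12] w 23.2
```

Emit:
step_arm(series=[0,0,0,0,0.007,0,-1,0,0,0,0,0.014,0,-1,0,0,0,0,0.02,0,-1])

```text
t: 18.12
tool_pos: [537.0, 106.3, 53.4]
ee_rot: [[0.964, 0.268, 0.003], [0.268, -0.964, 0.007], [0.005, -0.006, -1.0]]
force: [-1.8, 14.1, 6.2]
grip_width: 23.1
```

```bash
python3 -c "
from st import *
st()"
```

```text
t 18.12 xt 545.9 yt -41.1 z 53.4 Fx 2.0 Fy 14.1 Fz 6.2 tau [1.46 0.14 0.08] w 23.1
```

Emit:
step_arm(series=[0,0,0,0,0.007,0,-1,0,0,0,0,0.014,0,-1,0,0,0,0,0.02,0,-1])

```text
t: 18.37
tool_pos: [538.1, 102.4, 53.4]
ee_rot: [[0.964, 0.268, 0.003], [0.268, -0.964, 0.007], [0.005, -0.006, -1.0]]
force: [-0.7, 13.9, 6.8]
grip_width: 22.7
```

```bash
python3 -c "
from st import *
st()"
```

```text
t 18.37 xt 545.9 yt -45.1 z 53.4 Fx 3.1 Fy 13.6 Fz 6.8 tau [1.54 0.11 0.13] w 22.7
```

Emit:
step_arm(series=[0,0,0,0,0.006,0,-1,0,0,0,0,0.012,0,-1,0,0,0,0,0.015,0,-1])

```text
t: 18.62
tool_pos: [538.9, 99.6, 53.4]
ee_rot: [[0.964, 0.268, 0.003], [0.268, -0.964, 0.007], [0.005, -0.006, -1.0]]
force: [-1.9, 13.5, 6.9]
grip_width: 23.2
```

```bash
python3 -c "
from st import *
st()
im=capture('wrist');cv2.imwrite('pics/w11r.png',im)
import pickle;pickle.dump((get_calibration('wrist'),get_obs()),open('w11.pkl','wb'))
st()"
```

```text
t 18.62 xt 545.9 yt -48.1 z 53.4 Fx 1.7 Fy 13.6 Fz 6.9 tau [1.5  0.09 0.1 ] w 23.2
t 18.67 xt 545.9 yt -48.2 z 53.4 Fx 2.5 Fy 12.6 Fz 6.7 tau [1.51 0.13 0.12] w 22.9
```

```bash
cat > num.py <<'E'
from st import *
def seg(im,c,rows,show=True):
    hsv=cv2.cvtColor(im,cv2.COLOR_BGR2HSV)
    M={"B":cv2.inRange(hsv,(105,140,40),(125,255,255)),"R":cv2.inRange(hsv,(0,150,40),(3,255,255))|cv2.inRange(hsv,(176,150,40),(180,255,255)),"O":cv2.inRange(hsv,(5,150,40),(24,255,255))}
    Z={"B":54,"R":42,"O":46}
    for r in rows:
        out=[]
        for k,m in M.items():
            x=np.r_[0,(m[r]>0).astype(int),0];d=np.diff(x);s=np.where(d==1)[0];e=np.where(d==-1)[0]-1
            for u,v in zip(s,e):
                if v-u>=3:
                    f=lambda uu:round(float(p2w(c,(uu,r),Z[k],True)[:2]@Y),1)
                    out.append((k,int(u),int(v),f(u-.5),f(v+.5)))
        print(r,out)
E
python3 - <<'E'
from num import *
import pickle
c,s=pickle.load(open("w11.pkl","rb"))
seg(cv2.imread("pics/w11r.png"),c,range(100,300,15))
E
```

```text
100 []
115 []
130 []
145 [('B', 247, 276, -31.7, -46.1), ('B', 278, 315, -46.6, -64.8)]
160 [('B', 246, 253, -31.0, -34.9), ('B', 257, 267, -36.4, -41.7), ('B', 285, 290, -49.9, -52.8), ('B', 292, 308, -53.3, -61.5)]
175 [('B', 247, 264, -31.4, -40.2), ('B', 267, 270, -41.2, -43.1), ('B', 276, 303, -45.6, -59.2), ('B', 307, 315, -60.7, -65.1), ('O', 363, 386, -90.7, -104.0)]
190 [('B', 247, 268, -31.2, -42.1), ('B', 270, 284, -42.6, -50.0), ('B', 286, 299, -50.5, -57.4), ('B', 301, 304, -57.9, -59.8), ('B', 306, 315, -60.3, -65.3), ('R', 338, 359, -78.4, -90.6), ('O', 361, 522, -90.1, -201.3)]
205 [('B', 248, 258, -31.4, -37.0), ('B', 260, 272, -37.5, -44.0), ('B', 274, 279, -44.5, -47.5), ('B', 281, 285, -48.0, -50.5), ('B', 290, 315, -52.5, -65.5), ('R', 342, 358, -81.0, -90.5), ('O', 360, 520, -90.1, -201.8)]
220 [('B', 249, 274, -31.7, -44.9), ('B', 281, 292, -48.0, -54.0), ('B', 296, 314, -55.6, -65.2), ('R', 338, 357, -79.2, -90.6), ('O', 358, 517, -89.6, -201.6)]
235 [('B', 249, 254, -31.4, -34.5), ('B', 308, 313, -61.9, -65.0), ('R', 335, 356, -78.0, -90.7), ('O', 357, 374, -89.7, -100.1), ('O', 404, 426, -117.7, -132.5), ('O', 445, 462, -144.8, -157.9), ('O', 478, 493, -169.5, -182.8), ('O', 509, 514, -196.2, -201.8)]
250 [('B', 250, 253, -31.6, -33.8), ('B', 308, 313, -62.1, -65.3), ('R', 334, 355, -78.0, -90.9), ('O', 356, 373, -89.9, -100.5), ('O', 401, 424, -117.1, -132.7), ('O', 443, 460, -145.3, -158.6), ('O', 475, 490, -169.6, -183.0), ('O', 506, 510, -196.6, -201.3)]
265 [('R', 334, 353, -78.6, -90.5), ('O', 355, 371, -90.1, -100.3), ('O', 399, 421, -117.2, -132.5), ('O', 440, 456, -145.2, -157.9), ('O', 471, 487, -169.0, -183.5), ('O', 502, 507, -196.3, -202.1)]
280 [('R', 338, 352, -81.7, -90.8), ('O', 353, 369, -89.8, -100.2), ('O', 397, 418, -117.5, -132.4), ('O', 437, 453, -145.3, -158.2), ('O', 467, 503, -168.7, -202.2)]
295 [('R', 343, 350, -85.6, -90.6), ('O', 352, 498, -90.2, -201.7)]
```

The row is now visually contiguous, with orange from y_t −90 to −202 at the stop, and the pad is pressed about 2 mm. I'll press on gently while watching force and image.

Emit:
step_arm(series=[0,0,0,0,0.005,0,-1,0,0,0,0,0.01,0,-1,0,0,0,0,0.015,0,-1,0,0,0,0,0.02,0,-1,0,0,0,0,0.02,0,-1])

```text
t: 19.08
tool_pos: [539.9, 96.1, 53.4]
ee_rot: [[0.964, 0.268, 0.003], [0.268, -0.964, 0.008], [0.005, -0.007, -1.0]]
force: [-0.9, 15.6, 6.9]
grip_width: 22.9
```

```bash
python3 - <<'E'
from num import *
st();c=get_calibration("wrist");im=capture("wrist");cv2.imwrite("pics/w12r.png",im)
seg(im,c,(190,205,220,265,280));st()
E
```

```text
t 19.08 xt 545.9 yt -51.7 z 53.4 Fx 3.3 Fy 15.3 Fz 6.9 tau [1.69 0.12 0.11] w 22.9
190 [('B', 247, 264, -34.7, -43.6), ('B', 270, 276, -46.1, -49.5), ('B', 278, 283, -50.0, -53.0), ('B', 285, 302, -53.5, -62.4), ('B', 304, 315, -62.9, -68.8), ('R', 333, 353, -79.2, -90.7), ('O', 355, 519, -90.4, -201.9)]
205 [('B', 248, 261, -34.9, -42.0), ('B', 263, 272, -42.5, -47.5), ('B', 275, 279, -48.5, -51.0), ('B', 281, 315, -51.5, -69.0), ('R', 336, 352, -81.2, -90.7), ('O', 354, 516, -90.3, -201.5)]
220 [('B', 249, 271, -35.2, -46.9), ('B', 279, 285, -50.5, -54.0), ('B', 287, 291, -54.5, -57.1), ('B', 295, 314, -58.6, -68.8), ('R', 331, 351, -78.8, -90.7), ('O', 353, 514, -90.3, -202.2)]
265 [('R', 329, 348, -79.1, -91.0), ('O', 350, 365, -90.7, -100.2), ('O', 394, 416, -117.5, -132.6), ('O', 436, 452, -145.8, -158.3), ('O', 468, 483, -170.1, -183.4), ('O', 499, 503, -196.9, -201.6)]
280 [('R', 338, 347, -85.2, -91.3), ('O', 348, 364, -90.3, -100.7), ('O', 392, 414, -117.7, -133.1), ('O', 432, 449, -145.1, -158.6), ('O', 464, 499, -169.7, -201.7)]
t 19.13 xt 545.9 yt -51.7 z 53.4 Fx 1.9 Fy 14.9 Fz 6.9 tau [1.66 0.11 0.11] w 23.3
```

The pad stayed put while the carriage moved 3.7 mm, so the row is tight and the pad is pressed about 5 mm. I'll add another 3.8 mm.

Emit:
step_arm(series=[0,0,0,0,0.005,0,-1,0,0,0,0,0.01,0,-1,0,0,0,0,0.015,0,-1,0,0,0,0,0.019,0,-1,0,0,0,0,0.019,0,-1])

```text
t: 19.55
tool_pos: [540.7, 93.1, 53.4]
ee_rot: [[0.964, 0.268, 0.003], [0.268, -0.963, 0.009], [0.005, -0.008, -1.0]]
force: [-2.3, 16.5, 7.6]
grip_width: 23.0
```

```bash
python3 - <<'E'
from num import *
st();c=get_calibration("wrist");im=capture("wrist")
seg(im,c,(190,205,220));st()
E
```

```text
t 19.55 xt 545.9 yt -54.8 z 53.4 Fx 2.1 Fy 16.5 Fz 7.6 tau [1.88 0.24 0.11] w 23.0
190 [('B', 247, 279, -37.8, -54.2), ('B', 281, 284, -54.6, -56.6), ('B', 286, 304, -57.1, -66.5), ('B', 306, 310, -67.0, -69.5), ('B', 312, 315, -70.0, -71.9), ('R', 328, 348, -79.6, -91.1), ('O', 349, 515, -90.2, -201.3)]
205 [('B', 248, 263, -38.1, -46.1), ('B', 265, 272, -46.6, -50.6), ('B', 274, 292, -51.1, -60.6), ('B', 295, 315, -61.6, -72.2), ('R', 331, 347, -81.6, -91.0), ('O', 349, 513, -90.7, -201.7)]
220 [('B', 249, 266, -38.4, -47.5), ('B', 268, 273, -48.0, -51.1), ('B', 282, 292, -55.1, -60.7), ('B', 296, 314, -62.2, -71.9), ('R', 326, 346, -79.2, -90.9), ('O', 347, 510, -90.1, -201.6)]
t 19.6 xt 545.9 yt -54.8 z 53.4 Fx 3.7 Fy 16.5 Fz 7.2 tau [1.82 0.17 0.16] w 23.1
```

The pad is pressed about 8 mm (about 4.9 N), and image and torque agree. Releasing.

Emit:
step_arm(series=[0,0,0,0,0,0,0.2,0,0,0,0,0,0,0.2,0,0,0,0,0,0,0.2,0,0,0,0,0,-0.05,0.2,0,0,0,0,0,-0.2,0.2,0,0,0,0,0,-0.35,0.2,0,0,0,0,0,-0.5,0.2,0,0,0,0,0,-0.5,0.2])

```text
t: 20.27
tool_pos: [545.2, 87.2, 159.6]
ee_rot: [[0.964, 0.267, 0.014], [0.267, -0.964, -0.0], [0.013, 0.004, -1.0]]
force: [1.8, 0.1, 0.7]
grip_width: 51.1
```

Emit:
step_arm(series=[0,0,0,-0.2,0,0,0.2,0,0,0,-0.2,0,0,0.2,0,0,0,-0.2,0,0,0.2,0,0,0,-0.2,0,0,0.2,0,0,0,-0.2,0,0,0.2])

```text
t: 20.68
tool_pos: [502.8, 76.7, 152.7]
ee_rot: [[0.964, 0.267, 0.003], [0.267, -0.964, -0.0], [0.003, 0.001, -1.0]]
force: [0.6, -0.0, 0.3]
grip_width: 51.5
```

```bash
python3 - <<'E'
from num import *
st();c=get_calibration("wrist");im=capture("wrist")
seg(im,c,(60,80,100,120,140,160,180));st()
cv2.imwrite("pics/w13.png",cv2.resize(im,None,fx=1.42,fy=1.42,interpolation=cv2.INTER_CUBIC))
E
```

```text
t 20.68 xt 505.0 yt -60.5 z 152.7 Fx 0.6 Fy -0.2 Fz 0.3 tau [-0.    0.04  0.01] w 51.5
60 []
80 [('B', 256, 293, -41.1, -70.3)]
100 [('B', 252, 262, -37.9, -46.4), ('B', 269, 273, -51.0, -54.9), ('B', 275, 278, -55.7, -58.7), ('B', 280, 295, -59.5, -71.8)]
120 [('B', 253, 295, -38.5, -71.9), ('R', 307, 318, -81.4, -91.2), ('O', 320, 443, -91.5, -201.8)]
140 [('B', 292, 295, -68.8, -71.9), ('R', 307, 318, -81.5, -91.4), ('O', 319, 330, -91.0, -100.8), ('O', 351, 368, -117.4, -132.8), ('O', 383, 397, -145.0, -158.5), ('O', 408, 442, -167.7, -202.0)]
160 [('B', 290, 295, -67.3, -72.0), ('R', 307, 318, -81.7, -91.7), ('O', 319, 329, -91.3, -100.4), ('O', 350, 367, -117.2, -132.7), ('O', 382, 396, -145.0, -158.7), ('O', 409, 422, -169.9, -183.4), ('O', 436, 441, -196.4, -202.6)]
180 [('B', 290, 294, -67.4, -71.4), ('R', 306, 317, -81.1, -91.3), ('O', 318, 329, -90.8, -100.9), ('O', 349, 366, -117.1, -132.8), ('O', 381, 395, -145.3, -159.1), ('O', 407, 421, -169.5, -184.1), ('O', 434, 439, -196.3, -202.5)]
t 20.73 xt 505.2 yt -60.4 z 152.7 Fx -0.3 Fy 0.1 Fz -0.6 tau [ 0.03 -0.01  0.01] w 51.4
```

View pics/w13.png

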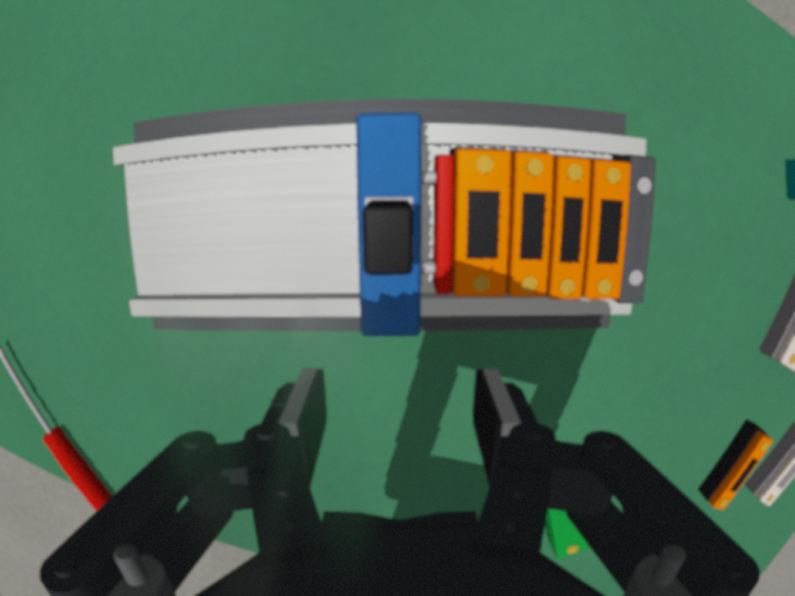

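The row is tight against the stop at (640,230), with the pad at (445,220), the carriage free and the gripper well clear. Handing in.

```bash
python3 -c "
from station import *
print(finish_job())"
```

```text
the job is handed in; nothing more can be done
None
```

I put two orange modules from the bench into the tray, about 25 mm and 33 mm wide by jaw opening, so it holds four. I then slid the carriage up by its handle until the row was closed, and let go. The job was handed in at about 20.7 s, and no verdict is reported.

**Last checks:**
- The final wrist picture shows four modules flat, crosswise and touching from pad to end stop. The gripper is clear of everything.
- The pad is pressed in about 8 mm of its 18 mm, so the spring holds with roughly 4.8 N. The torque rise during pressing, about 4.7 N, agrees with this.
- During the slow slide, the readings taken between moves showed about 16.5 N at the wrist at most, of which about 12 N is the carriage's own drag.

**Disagreed:** the fingertips did not match their stated position. The first grasp closed empty above the module. A light touch of about 13 N on that module's top then showed the shut tips about 12 mm behind the TCP, not 17 mm ahead. I used the measured value from then on. That touch appears to have moved the module by about 4 mm, which I corrected for when placing it.

**Not checked:** I did not photograph all of the bench again at the end. The two spare modules, the greys and the screwdriver were never deliberately touched. Only some of them are in the final wrist picture, and those lie undisturbed as far as I can see.

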